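Load the salon rinse basket and set the rinse valve

TASK

Get the rinse ready: first pack the white jar, the blue tin and the orange clip case side by side in the grey rinse basket, each standing upright on the basket's floor. Then swing the valve's red lever open until it lines up with the green mark on the dial, and leave it there. Do not shift or knock over the spray bottle, the clippers or the brush.

Things in the scene. Friction and masses are not known exactly. Their poses are not given: they have to be found in the camera images.
- jar: white screw-lid jar, upright cylinder 58 mm diameter, 70 mm tall, 0.11 to 0.22 kg; origin at the centre of its underside, z up. To be packed.
- tin: blue pomade tin, upright cylinder 62 mm diameter, 66 mm tall, 0.10 to 0.20 kg; origin at the centre of its underside, z up. To be packed.
- clipcase: orange clip case with a black lid, upright box 48 mm (own x) by 56 mm (own y), 70 mm tall, 0.08 to 0.17 kg; origin at the centre of its underside, z up. To be packed.
- basket_in (a point): centre of the inner floor of the grey open rinse basket, which is fixed to the bench. Inside it measures 72 mm along its x and 192 mm along its y: room for the three pots in one row along y, in any order, with 16 mm to spare at the worst (with the case's 56 mm side along the row). Walls 4 mm thick; the rim is 28 mm above this floor, the floor 4 mm above the bench.
- valve: rinse valve fixed to the bench: brass and steel body with a white dial, 72 mm in diameter, whose top is 46 mm above the bench; a 26 mm thick outlet stub points along its +x to 45 mm from the axis, 35 mm high. Origin on the lever's axis at bench height, z up along the axis. The lever's closed direction is the valve's -x.
- lever (a joint): angle of the red lever, rad: 0 when shut (lever pointing along the valve's -x), growing anticlockwise seen from above, stop at 1.65. Starts at 0 to 0.15. It stays where it is left; friction about 0.12 N m (some 2 N at the grip point). One of the three pots stands in its way until it is packed.
- lever_grip (a point): grip point in the middle of the red lever's outer part, 75 mm from the axis, 67 mm above the bench; its x axis lies along the lever, from the tip towards the axis, z up. The lever is a flat bar 14 mm wide and 18 mm tall (58 to 76 mm above the bench), its tip 100 mm from the axis; its hub is 28 mm across and reaches 77 mm up.
- mark: green tab on the dial that shows the set opening, 12 mm wide, reaching from 30 to 62 mm from the axis, 49 mm above the bench; it does not move. Origin on the lever's axis at bench height; the tab points along its own -x, so the lever is right when its x axis is parallel to the mark's x axis. The mark lies at lever angles of 0.85 to 1.4 rad.
- spray: spray bottle standing upright, clear body 48 mm in diameter, 130 mm tall with its black head; origin at the centre of its underside. Leave alone.
- clippers: black hair clippers lying flat, 145 mm along own x (from -70 to +75), 44 mm wide, 38 mm tall; origin on the bench beneath it. Leave alone.
- brush: wooden hair brush lying bristles up, 185 mm along own x (from -105 to +80), 46 mm wide, 26 mm tall; origin on the bench beneath it. Leave alone.
Things that resemble listed ones, but are neither listed nor needed, are in the scene too. Leave any brown or turquoise look-alike of the clipcase alone.

How it is judged:
By the outcome, as a careful person would: the job done as asked, in the order asked, and still so for the second after the job is handed in, with the robot touching nothing.
It also fails if it takes over 72 s, if anything falls off the work surface, if the arm or the gripper's body presses on something with over 40 N, if the wrist force passes 120 N, or if a joint passes its speed limit or range.

ROBOT

A 6-joint arm with a two-finger parallel gripper is mounted at the origin on the work surface. World frame = base frame: x ahead of the robot, y to its left, z up, the work surface at z = 0. Lengths are in mm, angles in rad, forces in N, time in s.
With the tool pointing down it reaches from about 350 to 975 mm from the base axis. Payload 7.1 kg.
Tool frame: the origin (TCP) lies at the very end of the fingers, on their centre line; the grasp point (between the pads) lies 19 mm behind it; y points along the fingers, x is the direction in which the jaws open and shut, and the axes are right-handed (so a half turn about y gives the same grasp; the last joint's range is limited). The gripper opens to 88 mm and grips with 3 to 60 N. Pads are 20 mm wide; open, the fingers measure 115 mm over their backs; the gripper's body (75 mm by 178 mm) begins 61 mm behind the grasp point.
Start: joints at [-1.18, 0.423, 1.63, -0, 1.089, -0.019], TCP at [249.031, -573.226, 222.675] pointing down, gripper open.
Joint ranges: [-3, 3], [-0.9, 2.11], [0.09, 2.58], [-1.31, 4.45], [0.11, 2.69], [-2.54, 2.54]. Speed limits (rad/s): [2.39, 2.39, 3.01, 3.14, 3.14, 3.14].

INTERFACE

Orientations are given as a rotation vector (axis times angle).
In Python, from workcell import ctrl gives the robot as it stands. The module is installed in compiled form; this text tells all that it offers.
- The arm moves only by the tool jog_arm, never from a script. Its argument "steps" is a list of rows, each an object with "turn": the turn, a rotation vector about the world's x, y, z scaled (see below), a list of three; "dp": the shift along the world's x, y, z scaled (see below), a list of three; "claw": the opening, from 0 (shut) to 1 (fully open). In form: [{"turn": [wx, wy, wz], "dp": [x, y, z], "claw": claw}, ...]. A call has 1 to 12 rows; each row is the pose to reach, as a shift and turn from the pose measured when the call began, turning the shorter way round; what a row does not reach only later rows make up. The controller multiplies each number of a shift by 80 mm and each number of a turn by pi rad. A row lasts 1/12 s, in which the tool goes at most 41.7 mm and 7.16 degrees, less where a joint would pass 70% of its speed; a pose out of reach is approached as far as the arm can. A call with a number of a shift or a turn outside -1 to 1 is refused whole. A call with a gripper value outside its range is refused whole. The fingers move at their own pace and stop on an object; the grip force is fixed at half the most. Time passes only in rows, so rows that repeat a pose let the fingers close. It gives the time, the measured TCP pose, the force and the opening at its end, in the units of the state.
- ctrl.get_obs(): the state, without advancing time (a new reading comes with each control period).
- ctrl.get_image(name): name is "side" or "top" or "wrist"; returns a dict with "img" (400x640x3 uint8, red, green, blue), "range_z" (400x640 float32, mm along the optical axis (not along the pixel's ray), 0 where there is no reading), "fovy" (degrees; the focal length in pixels is half the picture's height over the tangent of half this angle, whatever the lens; pixels are square), "cx", "cy" (the principal point, pixels), "camera_from_world" (4x4, takes a point from world to camera coordinates); the wrist camera has in their place "hand_eye" (4x4, takes a point from camera to tool coordinates, whose origin is the TCP and whose axes are the tool frame's). Camera axes: x right, y down, z forward; pixel columns grow to the right and rows downward; lengths in mm; the calibration is good to about 2 mm. A picture is of the moment at which its call begins: read the wrist's pose just before it.
- ctrl.close_job(): hands the job in, once; it reports no verdict.
The state is a dict: "t": time; "qpos": joint angles; "qvel": joint speeds; "joint_torque": joint torques, N m; "ee_pos": TCP position; "orientation": TCP orientation; "ft_force": force on the tool from outside, world axes, zero at the start; "moment": the same for the moment, N m; "width": finger opening in mm.
Only numpy, scipy, OpenCV 4.12 (cv2) and the standard library are available. Lean on these libraries where they do the work, as an engineer would, in place of code of your own. Each camera call takes 0.05 s, during which the arm holds its last target.

## Working session

There is one attempt and no reset: what is moved stays moved. The work goes in short steps, Python scripts to look and compute and a tool call to move; the robot and the scene stay as the last step left them, time stands still between calls to the robot, and variables do not carry over. Pictures are saved under pics/ and viewed, and the job is handed in when it is done.

Besides the shell and the picture viewer there is one more tool, called after "Request:" as name([rows], argument=value, ...), one row to a line, values as JSON. jog_arm: Moves the arm, as the interface text tells. Its arguments: {"type":"object","properties":{"steps":{"type":"array","items":{"type":"object","properties":{"turn":{"type":"array","items":{"type":"number"}},"dp":{"type":"array","items":{"type":"number"}},"claw":{"type":"number"}}}}},"required":["steps"]}

```bash
mkdir -p pics; cat > h.py <<'E'
import numpy as np, cv2
from workcell import ctrl
from scipy.spatial.transform import Rotation as R
def grab(n):
    o=ctrl.get_obs(); d=ctrl.get_image(n); H,W=d['img'].shape[:2]
    d['f']=H/2/np.tan(np.radians(d['fovy'])/2)
    if n=='wrist':
        T=np.eye(4);T[:3,:3]=R.from_rotvec(o['orientation']).as_matrix();T[:3,3]=o['ee_pos']
        d['wfc']=T@np.array(d['hand_eye'])
    else: d['wfc']=np.linalg.inv(d['camera_from_world'])
    return d
def save(d,fn): cv2.imwrite('pics/'+fn,d['img'][:,:,::-1])
def plane(d,u,v,z):
    r=d['wfc'][:3,:3]@np.array([(u-d['cx'])/d['f'],(v-d['cy'])/d['f'],1]);o=d['wfc'][:3,3]
    return o+r*(z-o[2])/r[2]
def cloud(d):
    Z=d['range_z'];v,u=np.mgrid[:Z.shape[0],:Z.shape[1]]
    P=np.stack([(u-d['cx'])/d['f']*Z,(v-d['cy'])/d['f']*Z,Z],-1)
    return P@d['wfc'][:3,:3].T+d['wfc'][:3,3]
E
python3 - <<'E'
from h import *
np.set_printoptions(precision=3,suppress=True)
print(ctrl.get_obs())
for n in ['side','top','wrist']:
    d=grab(n);save(d,n+'0.png');print(n,d['fovy'],d['cx'],d['cy'],d['wfc'])
E
```

```text
{'t': 0.0, 'qpos': array([-1.18 ,  0.424,  1.631, -0.   ,  1.089, -0.019]), 'qvel': array([-0.003,  0.   , -0.   ,  0.001,  0.001,  0.001]), 'joint_torque': array([  0.001, -54.463, -27.367,   0.064,   0.023,  -0.   ]), 'ee_pos': array([ 248.815, -572.747,  221.937]), 'orientation': array([-1.375,  0.903, -0.901]), 'ft_force': array([ 0.01 , -0.837, -0.633]), 'moment': array([-0.036,  0.034, -0.017]), 'width': 87.57058565162743}
side 57.97872139920726 317.0952073521056 198.04724596786352 [[   0.996   -0.058    0.067  552.834]
 [  -0.088   -0.741    0.666 -553.866]
 [   0.011   -0.669   -0.743  695.127]
 [   0.       0.       0.       1.   ]]
top 53.857245449367305 323.62416859426 200.61985449341708 [[  0.004  -0.985   0.174 430.335]
 [ -1.     -0.003   0.008 -10.733]
 [ -0.007  -0.174  -0.985 936.534]
 [  0.      0.      0.      1.   ]]
wrist 71.4506162972786 317.0482746389026 201.15626164323137 [[   0.4     -0.877   -0.265  322.222]
 [  -0.917   -0.383   -0.114 -541.848]
 [  -0.001    0.289   -0.957  383.362]
 [   0.       0.       0.       1.   ]]
```

View pics/side0.png

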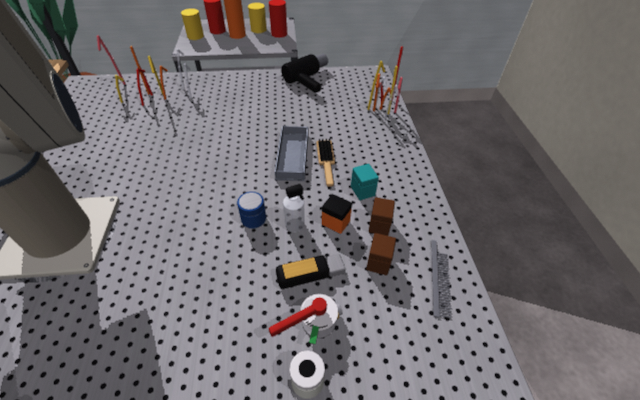

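View pics/top0.png

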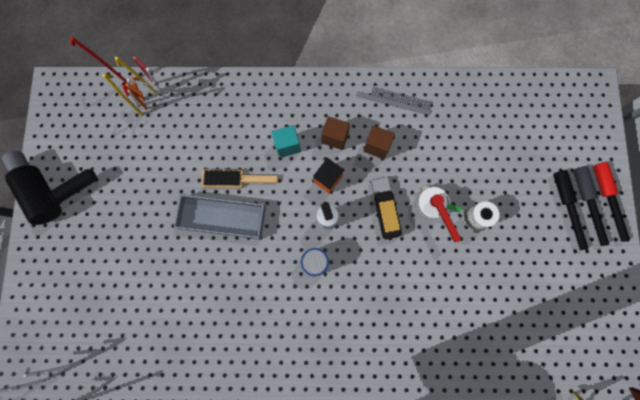

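View pics/wrist0.png

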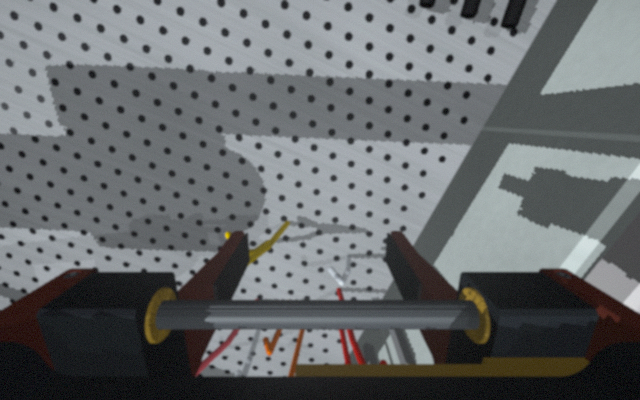

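Top view: jar candidate is the white cylinder at (485,214), with no other white pot. The tin is the blue one at (314,262). The clip case is orange with a black lid at (327,176); its look-alikes are turquoise (286,141) and brown (335,132) and (380,141). The spray bottle is at (327,213), clippers at (387,210), brush at (240,178), basket at (220,217) and valve at (434,203).

```bash
python3 - <<'E'
from h import *
np.set_printoptions(precision=1,suppress=True)
t=grab('top');s=grab('side')
a=cv2.resize(t['img'][110:290,160:520],None,fx=2.2,fy=2.2,interpolation=cv2.INTER_CUBIC)
b=cv2.resize(s['img'][120:400,220:420],None,fx=2,fy=2,interpolation=cv2.INTER_CUBIC)
cv2.imwrite('pics/tc.png',a[:,:,::-1]);cv2.imwrite('pics/sc.png',b[:,:,::-1])
for n,d in (('top',t),('side',s)):
    C=cloud(d);hsv=cv2.cvtColor(d['img'],cv2.COLOR_RGB2HSV);H,S,V=[hsv[...,i].astype(int) for i in range(3)]
    Z=C[...,2]; inb=(C[...,0]>300)&(C[...,0]<800)&(abs(C[...,1])<480)&(d['range_z']>0)
    print(n,'bench z',np.median(Z[inb]))
    m=inb&(Z>12)
    k,l,st,ce=cv2.connectedComponentsWithStats(m.astype(np.uint8))
    for i in range(1,k):
        if st[i,4]<60: continue
        P=C[l==i]; top=P[:,2]>np.percentile(P[:,2],97)-6
        q=P[top,:2].astype(np.float32); r=cv2.minAreaRect(q)
        print(ce[i],st[i,4],'zmax',np.percentile(P[:,2],97),'topmean',q.mean(0),'rect',np.array(r[0]),np.array(r[1]),round(r[2],1),'mid',(q.min(0)+q.max(0))/2)
E
```

```text
top bench z 0.4514427911072403
[334.9 132. ] 665 zmax 72.4055854133545 topmean [753.2 -30.3] rect [753.6 -30.1] [55.9 47.8] 71.5 mid [754.2 -29.6]
[285.8 140.4] 648 zmax 72.49304681958061 topmean [732.4  86.3] rect [733.   86.4] [47.8 55.5] 15.5 mid [733.  87.]
[378.7 141.3] 654 zmax 71.88524667241974 topmean [ 730.6 -133. ] rect [ 731.1 -133.3] [55.6 48. ] 68.4 mid [ 731.6 -133.2]
[327.8 174.8] 641 zmax 72.53783408216975 topmean [648.8 -13.2] rect [649.1 -13.5] [47.6 56.2] 54.1 mid [648.9 -12.5]
[221.5 177.4] 558 zmax 26.936020562085695 topmean [649.3 243.9] rect [649.1 243.5] [33.5 75.1] 0.5 mid [649.3 243.5]
[385.9 208.1] 1181 zmax 40.02009815452509 topmean [ 558.7 -153.1] rect [ 560.  -152.9] [106.1  39.9] 11.0 mid [ 559.5 -152.3]
[438.2 207.1] 1107 zmax 78.640438636592 topmean [ 551.9 -271.3] rect [ 545.8 -271.2] [112.6  26.8] 19.8 mid [ 546.5 -272.3]
[216.6 214.6] 661 zmax 34.477632941956564 topmean [555.3 241.9] rect [555.  240.3] [200.5  80. ] 83.1 mid [555.3 240.2]
[481.4 214.9] 751 zmax 72.64157337910927 topmean [ 555.8 -362.9] rect [ 555.9 -362.8] [55.6 55.8] 47.6 mid [ 55
[... 895 characters left out ...]
9425054825 topmean [653.3 -18.1] rect [653.6 -16.4] [48.9 54.9] 53.1 mid [654.3 -16.2]
[382.  215.3] 707 zmax 70.58500412346997 topmean [757.4 -35.5] rect [758.5 -33.1] [57.7 47.9] 71.4 mid [757.7 -33.6]
[381.5 252.7] 833 zmax 70.80367585110598 topmean [ 734.7 -137.8] rect [ 735.5 -135.8] [56.6 47.8] 68.4 mid [ 735.6 -136. ]
[308.8 270. ] 1422 zmax 38.48505868886741 topmean [ 563.2 -157.7] rect [ 564.1 -156.2] [105.7  40.6] 11.8 mid [ 564.7 -156.6]
[311.9 316.4] 1588 zmax 76.76950311985284 topmean [ 554.1 -276.4] rect [ 549.5 -274.3] [112.6  26.8] 20.6 mid [ 550.2 -275.5]
[307.3 373.7] 1299 zmax 71.17698815016826 topmean [ 559.9 -367.3] rect [ 559.7 -365.7] [56.9 56. ] 84.7 mid [ 560. -366.]
```

```bash
ls pics
```

```text
sc.png
side0.png
tc.png
top0.png
wrist0.png
```

View pics/tc.png

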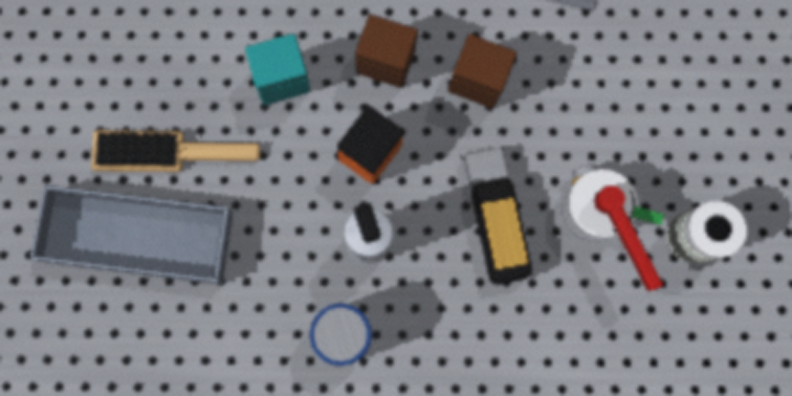

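View pics/sc.png

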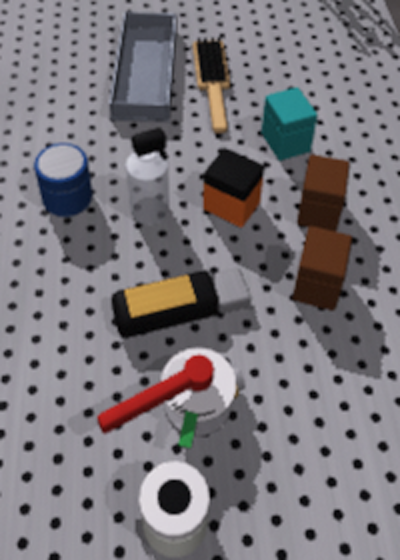

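```bash
python3 - <<'E'
from h import *
np.set_printoptions(precision=4,suppress=True)
o=ctrl.get_obs();M=R.from_rotvec(o['orientation']).as_matrix();print(M)
d=grab('top');C=cloud(d);s=grab('side');C2=cloud(s)
for n,q,Cq in(('top',d,C),('side',s,C2)):
    hsv=cv2.cvtColor(q['img'],cv2.COLOR_RGB2HSV).astype(int);H,S,V=hsv[...,0],hsv[...,1],hsv[...,2]
    X,Y,Z=Cq[...,0],Cq[...,1],Cq[...,2]
    near=(np.hypot(X-550,Y+275)<125)&(Z>20)
    g=near&(H>45)&(H<80)&(S>100);r=near&((H<8)|(H>172))&(S>150)&(Z>70)
    w=near&(abs(Z-46)<5)&(S<40)&(V>150)
    for k,m in(('green',g),('red',r),('dial',w)):
        p=Cq[m];rc=cv2.minAreaRect(p[:,:2].astype(np.float32));print(n,k,len(p),p.mean(0),rc, cv2.fitLine(p[:,:2].astype(np.float32),2,0,.01,.01).ravel())
    rp=Cq[r];hub=None
    # spray body
    m=(np.hypot(X-554,Y+12)<45)&(Z>40)&(Z<90);print('spraybody',Cq[m][:,:2].min(0),Cq[m][:,:2].max(0))
E
```

```text
[[ 0.3984 -0.0003  0.9172]
 [-0.9172  0.0007  0.3984]
 [-0.0007 -1.     -0.    ]]
top green 64 [ 572.6109 -301.388    49.3368] ((572.4461059570312, -301.3321838378906), (30.876731872558594, 11.414406776428223), 72.0542984008789) [   0.2983    0.9545  572.6108 -301.388 ]
top red 354 [ 549.6605 -271.5028   75.7517] ((546.7122802734375, -277.03424072265625), (109.40522766113281, 25.672855377197266), 28.86542320251465) [   0.9052    0.425   549.6605 -271.5027]
top dial 470 [ 584.2904 -251.9096   46.1057] ((579.0036010742188, -290.7094421386719), (140.3752899169922, 71.09346771240234), 78.61955261230469) [   0.5259    0.8505  584.2903 -251.9096]
spraybody [525.4281 -34.4938] [571.4281  10.9858]
side green 103 [ 575.9593 -302.6888   47.855 ] ((576.0260009765625, -302.5562438964844), (30.710067749023438, 10.775701522827148), 73.07205963134766) [   0.28      0.96    575.9593 -302.6888]
side red 553 [ 553.5384 -276.6641   74.7963] ((551.5224609375, -280.0732421875), (111.17189025878906, 25.93490219116211), 28.19444465637207) [   0.9095    0.4156  553.5384 -276.6641]
side dial 390 [ 596.3851 -251.8724   45.0912] ((590.2599487304688, -252.39065551757812), (60.049903869628906, 68.46769714355469), 87.46763610839844) [   0.9641   -0.2657  596.3851 -251.8724]
spraybody [529.8945 -39.421 ] [577.3679  -1.3005]
```

Request:
jog_arm([
  {"dp": [1, 0.65, 0], "turn": [0, 0, 0.2], "claw": 1},
  {"dp": [1, 0.65, 0], "turn": [0, 0, 0.2], "claw": 1},
  {"dp": [1, 0.65, 0], "turn": [0, 0, 0.2], "claw": 1},
  {"dp": [1, 0.65, 0], "turn": [0, 0, 0.2], "claw": 1},
  {"dp": [1, 0.65, 0], "turn": [0, 0, 0.2], "claw": 1},
])

```text
t: 0.77
ee_pos: [330.1, -520.3, 222.5]
orientation: [-1.531, 0.414, -0.413]
ft_force: [-0.4, 0.4, -0.4]
width: 87.5
```

Request:
jog_arm([
  {"dp": [1, 0.65, 0], "turn": [0, 0, 0.1], "claw": 1},
  {"dp": [1, 0.65, 0], "turn": [0, 0, 0.17], "claw": 1},
  {"dp": [1, 0.65, 0], "turn": [0, 0, 0.17], "claw": 1},
  {"dp": [1, 0.65, 0], "turn": [0, 0, 0.17], "claw": 1},
])

```text
t: 1.1
ee_pos: [412.9, -466.3, 222.5]
orientation: [-1.57, 0.021, -0.021]
ft_force: [-0.3, 0.5, -0.1]
width: 87.6
```

```bash
cat >> h.py <<'E'
def st(*xyj):
    o=ctrl.get_obs();M=R.from_rotvec(o['orientation']).as_matrix()
    print('t %.2f pos %s jaw %.1f tilt %.2f w %.1f F %s q6 %.2f'%(o['t'],np.round(o['ee_pos'],1),np.degrees(np.arctan2(M[1,0],M[0,0])),np.degrees(np.arccos(-M[2,1])),o['width'],np.round(o['ft_force'],1),o['qpos'][5]))
    if xyj:
        x,y,z,j=xyj;ja=np.degrees(np.arctan2(M[1,0],M[0,0]));print('dp',np.round((np.array([x,y,z])-o['ee_pos'])/80,3),'turnz',round((((j-ja)+90)%180-90)/180,3))
E
python3 -c "
from h import *
st(558,-365,180,-7)"
```

```text
t 1.10 pos [ 412.9 -466.3  222.5] jaw -1.5 tilt 0.03 w 87.6 F [-0.3  0.5 -0.1] q6 -0.84
dp [ 1.813  1.266 -0.531] turnz -0.03
```

Request:
jog_arm([
  {"dp": [1, 0.65, -0.2], "turn": [0, 0, -0.03], "claw": 1},
  {"dp": [1, 0.65, -0.2], "turn": [0, 0, -0.03], "claw": 1},
  {"dp": [1, 0.65, -0.2], "turn": [0, 0, -0.03], "claw": 1},
])

```text
t: 1.35
ee_pos: [495.7, -411.9, 205.8]
orientation: [-1.567, 0.093, -0.095]
ft_force: [-0.3, 0.2, -0.4]
width: 88.0
```

```bash
python3 -c "
from h import *
np.set_printoptions(precision=1,suppress=True)
st(558,-365,180,-7)
d=grab('wrist');save(d,'w1.png');C=cloud(d);Z=C[...,2]
m=(abs(Z-70)<6)&(np.hypot(C[...,0]-558,C[...,1]+365)<45);q=C[m];print(len(q),q.mean(0),cv2.minEnclosingCircle(q[:,:2].astype(np.float32)),np.median(q[:,2]))
b=(d['range_z']>0)&(abs(Z)<10);print('bench',np.median(Z[b]))
"
```

```text
t 1.35 pos [ 495.7 -411.9  205.8] jaw -6.8 tilt 0.10 w 88.0 F [-0.3  0.2 -0.4] q6 -0.59
dp [ 0.8  0.6 -0.3] turnz -0.001
2373 [ 558.3 -363.8   69.5] ((558.5408325195312, -364.6054382324219), 28.882326126098633) 69.50108297447116
bench -0.4703560126074251
```

View pics/w1.png

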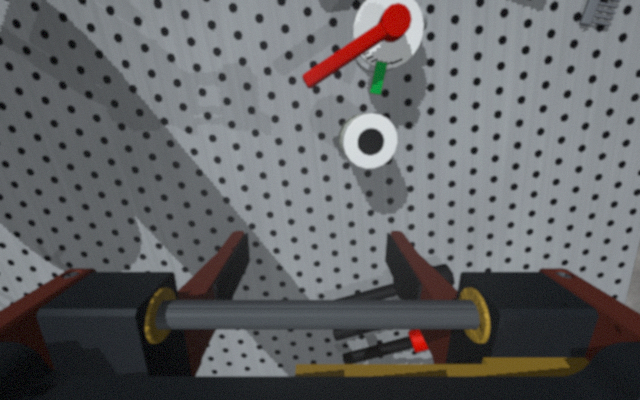

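Request:
jog_arm([
  {"dp": [0.784, 0.592, -0.8], "turn": [0, 0, 0], "claw": 1},
  {"dp": [0.784, 0.592, -1], "turn": [0, 0, 0], "claw": 1},
  {"dp": [0.784, 0.592, -1], "turn": [0, 0, 0], "claw": 1},
  {"dp": [0.784, 0.592, -1], "turn": [0, 0, 0], "claw": 1},
])

```text
t: 1.73
ee_pos: [559.0, -359.8, 120.2]
orientation: [-1.563, 0.094, -0.085]
ft_force: [-1.7, 0.3, -0.4]
width: 87.9
```

Request:
jog_arm([
  {"dp": [0, 0, -0.4], "turn": [0, 0, 0], "claw": 1},
  {"dp": [0, 0, -0.8], "turn": [0, 0, 0], "claw": 1},
  {"dp": [0, 0, -1], "turn": [0, 0, 0], "claw": 1},
  {"dp": [0, 0, -1], "turn": [0, 0, 0], "claw": 1},
])

```text
t: 2.07
ee_pos: [556.0, -359.1, 36.8]
orientation: [-1.56, 0.098, -0.081]
ft_force: [-0.4, 0.5, 0.1]
width: 87.7
```

```bash
python3 -c "
from h import *
st(558.4,-364.6,36,-7)"
```

```text
t 2.07 pos [ 556.  -359.1   36.8] jaw -6.5 tilt 0.82 w 87.7 F [-0.4  0.5  0.1] q6 -0.48
dp [ 0.03  -0.068 -0.01 ] turnz -0.003
```

```bash
cat >> h.py <<'E'
def st(x=None,y=None,z=None,j=None):
    o=ctrl.get_obs();M=R.from_rotvec(o['orientation']).as_matrix();ja=np.degrees(np.arctan2(M[1,0],M[0,0]))
    print('t %.2f pos %s jaw %.1f tilt %.2f w %.1f F %s q6 %.2f'%(o['t'],np.round(o['ee_pos'],1),ja,np.degrees(np.arccos(-M[2,1])),o['width'],np.round(o['ft_force'],1),o['qpos'][5]))
    if x is not None:
        jt=np.radians(ja+((j-ja)+90)%180-90);c,s=np.cos(jt),np.sin(jt)
        G=np.array([[c,0,-s],[s,0,c],[0,-1,0]])
        if np.linalg.det(G)<0:G[:,2]*=-1
        print('dp',np.round((np.array([x,y,z])-o['ee_pos'])/80,3),'turn',np.round(R.from_matrix(G@M.T).as_rotvec()/np.pi,4))
E
python3 -c "
from h import *
st(558.4,-364.6,36,-7)"
```

```text
t 2.07 pos [ 556.  -359.1   36.8] jaw -6.5 tilt 0.82 w 87.7 F [-0.4  0.5  0.1] q6 -0.48
dp [ 0.03  -0.068 -0.01 ] turn [-0.0031 -0.0034 -0.0025]
```

Request:
jog_arm([
  {"dp": [0.03, -0.068, -0.01], "turn": [-0.003, -0.003, -0.003], "claw": 1},
  {"dp": [0.03, -0.068, -0.01], "turn": [-0.003, -0.003, -0.003], "claw": 1},
  {"dp": [0.03, -0.068, -0.01], "turn": [-0.003, -0.003, -0.003], "claw": 1},
])

```text
t: 2.32
ee_pos: [559.0, -366.0, 37.8]
orientation: [-1.57, 0.097, -0.099]
ft_force: [1.4, -0.9, 0.3]
width: 87.6
```

```bash
python3 -c "
from h import *
st(558.4,-364.6,36,-7)"
```

```text
t 2.32 pos [ 559.  -366.    37.8] jaw -7.1 tilt 0.10 w 87.6 F [ 1.4 -0.9  0.3] q6 -0.47
dp [-0.008  0.017 -0.023] turn [0.0004 0.0003 0.0007]
```

Request:
jog_arm([
  {"dp": [-0.008, 0.015, -0.02], "turn": [0, 0, 0], "claw": 0},
  {"dp": [-0.008, 0.015, -0.02], "turn": [0, 0, 0], "claw": 0},
  {"dp": [-0.008, 0.015, -0.02], "turn": [0, 0, 0], "claw": 0},
  {"dp": [-0.008, 0.015, -0.02], "turn": [0, 0, 0], "claw": 0},
  {"dp": [-0.008, 0.015, -0.02], "turn": [0, 0, 0], "claw": 0},
  {"dp": [-0.008, 0.015, -0.02], "turn": [0, 0, 0], "claw": 0},
])

```text
t: 2.82
ee_pos: [558.5, -364.7, 36.5]
orientation: [-1.57, 0.097, -0.098]
ft_force: [-0.6, 0.2, 2.6]
width: 57.9
```

```bash
python3 -c "
from h import *
st(558.4,-364.6,36,-7)"
```

```text
t 2.82 pos [ 558.5 -364.7   36.5] jaw -7.1 tilt 0.10 w 57.9 F [-0.6  0.2  2.6] q6 -0.47
dp [-0.001  0.001 -0.006] turn [0.0005 0.0004 0.0006]
```

Request:
jog_arm([
  {"dp": [0, 0, 0.4], "turn": [0, 0, 0], "claw": 0},
  {"dp": [0, 0, 0.8], "turn": [0, 0, 0], "claw": 0},
  {"dp": [0, 0.1, 1], "turn": [0, 0, 0], "claw": 0},
  {"dp": [0, 0.4, 1], "turn": [0, 0, 0], "claw": 0},
])

```text
t: 3.15
ee_pos: [561.1, -336.3, 120.9]
orientation: [-1.575, 0.092, -0.106]
ft_force: [1.6, -0.6, -1.6]
width: 57.9
```

Request:
jog_arm([
  {"dp": [0, 0.2, 0.4], "turn": [0, 0, 0], "claw": 0},
  {"dp": [0, 0.6, 0.8], "turn": [0, 0, 0], "claw": 0},
  {"dp": [0, 1, 1], "turn": [0, 0, 0], "claw": 0},
])

```text
t: 3.4
ee_pos: [561.9, -256.7, 203.4]
orientation: [-1.576, 0.092, -0.11]
ft_force: [1.2, 0.5, -0.5]
width: 58.1
```

Request:
jog_arm([
  {"dp": [0, 0.5, 0], "turn": [0, 0, 0], "claw": 0},
  {"dp": [0, 1, 0], "turn": [0, 0, 0], "claw": 0},
  {"dp": [0, 1, 0], "turn": [0, 0, 0], "claw": 0},
])

```text
t: 3.65
ee_pos: [561.1, -170.8, 203.6]
orientation: [-1.574, 0.09, -0.106]
ft_force: [-1.5, 0.6, -2.0]
width: 57.6
```

Request:
jog_arm([
  {"dp": [0, 0.5, 0], "turn": [0, 0, 0], "claw": 0},
  {"dp": [0, 1, 0], "turn": [0, 0, 0], "claw": 0},
  {"dp": [0, 1, 0], "turn": [0, 0, 0], "claw": 0},
])

```text
t: 3.9
ee_pos: [560.1, -85.7, 203.1]
orientation: [-1.572, 0.088, -0.102]
ft_force: [1.1, 0.7, -1.5]
width: 57.4
```

```bash
python3 -c "
from h import *
st(565,302,200,-6.9)"
```

```text
t 3.90 pos [560.1 -85.7 203.1] jaw -6.9 tilt 0.51 w 57.4 F [ 1.1  0.7 -1.5] q6 -0.05
dp [ 0.061  4.846 -0.038] turn [0.0011 0.0026 0.0002]
```

Request:
jog_arm([
  {"dp": [0, 0.5, 0], "turn": [0, 0, 0], "claw": 0},
  {"dp": [0, 1, 0], "turn": [0, 0, 0], "claw": 0},
  {"dp": [0, 1, 0], "turn": [0, 0, 0], "claw": 0},
])

```text
t: 4.15
ee_pos: [559.6, -0.8, 202.7]
orientation: [-1.57, 0.086, -0.098]
ft_force: [-0.5, -0.2, -1.1]
width: 57.4
```

Request:
jog_arm([
  {"dp": [0, 0.5, 0], "turn": [0, 0, 0], "claw": 0},
  {"dp": [0, 1, 0], "turn": [0, 0, 0], "claw": 0},
  {"dp": [0, 1, 0], "turn": [0, 0, 0], "claw": 0},
])

```text
t: 4.4
ee_pos: [559.5, 83.9, 202.5]
orientation: [-1.568, 0.084, -0.095]
ft_force: [0.1, 0.3, -2.9]
width: 57.5
```

Request:
jog_arm([
  {"dp": [0, 0.5, 0], "turn": [0, 0, 0], "claw": 0},
  {"dp": [0, 0.6, 0], "turn": [0, 0, 0], "claw": 0},
  {"dp": [0, 0.6, 0], "turn": [0, 0, 0], "claw": 0},
])

```text
t: 4.65
ee_pos: [559.5, 133.6, 202.2]
orientation: [-1.568, 0.082, -0.092]
ft_force: [0.2, -0.2, -1.3]
width: 57.7
```

```bash
cat > bas.py <<'E'
from h import *
import sys
np.set_printoptions(precision=1,suppress=True)
d=grab('wrist');save(d,sys.argv[1]);C=cloud(d);X,Y,Z=C[...,0],C[...,1],C[...,2]
near=(abs(X-557)<70)&(abs(Y-238)<130)&(d['range_z']>0)
rim=near&(abs(Z-32)<4);fl=near&(abs(Z-4)<3)
q=C[rim];r=cv2.minAreaRect(q[:,:2].astype(np.float32));print('rim',len(q),np.median(q[:,2]),r)
u=np.array([.12,.993]);a=np.array([.993,-.12]);q=q[:,:2]-[557.3,238.5]
print('u',np.percentile(q@u,[0.2,99.8]),'a',np.percentile(q@a,[0.2,99.8]))
E
python3 bas.py w2.png; python3 -c "
from h import *
st(565,302,200,-6.9)"
```

```text
rim 1584 31.142900283050466 ((556.4284057617188, 234.5810546875), (189.20494079589844, 80.15514373779297), 83.28746032714844)
u [-98.6  90.4] a [-40.5  39.8]
t 4.70 pos [559.4 132.2 202.1] jaw -6.4 tilt 0.38 w 57.8 F [-0.1 -0.9 -2.7] q6 0.32
dp [ 0.07   2.122 -0.026] turn [ 0.0001  0.0021 -0.0029]
```

View pics/w2.png

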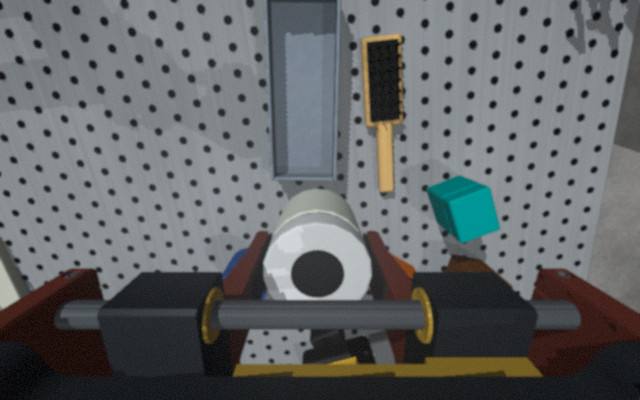

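Request:
jog_arm([
  {"dp": [0.03, 0.5, 0], "turn": [0, 0.002, -0.002], "claw": 0},
  {"dp": [0.03, 1, 0], "turn": [0, 0.002, -0.002], "claw": 0},
  {"dp": [0.03, 1, 0], "turn": [0, 0.002, -0.002], "claw": 0},
])

```text
t: 4.95
ee_pos: [562.6, 215.7, 202.3]
orientation: [-1.567, 0.09, -0.092]
ft_force: [-0.3, -0.3, -1.4]
width: 57.5
```

Request:
jog_arm([
  {"dp": [0.02, 0.5, 0], "turn": [0, 0, 0], "claw": 0},
  {"dp": [0.02, 1, -0.2], "turn": [0, 0, 0], "claw": 0},
  {"dp": [0.02, 1, -0.6], "turn": [0, 0, 0], "claw": 0},
  {"dp": [0.02, 1, -1], "turn": [0, 0, 0], "claw": 0},
  {"dp": [0.02, 1, -1], "turn": [0, 0, 0], "claw": 0},
])

```text
t: 5.37
ee_pos: [560.5, 292.7, 116.0]
orientation: [-1.573, 0.097, -0.084]
ft_force: [-1.4, -0.1, -2.1]
width: 57.7
```

```bash
python3 -c "
from h import *
st(564.6,302.6,90,-6.8)"
```

```text
t 5.37 pos [560.5 292.7 116. ] jaw -6.6 tilt 0.51 w 57.7 F [-1.4 -0.1 -2.1] q6 0.58
dp [ 0.051  0.124 -0.325] turn [ 0.0012 -0.0026 -0.0011]
```

Settle above, then look.

Request:
jog_arm([
  {"dp": [0.05, 0.125, -0.3], "turn": [0.001, -0.003, -0.001], "claw": 0},
  {"dp": [0.05, 0.125, -0.3], "turn": [0.001, -0.003, -0.001], "claw": 0},
  {"dp": [0.05, 0.125, -0.3], "turn": [0.001, -0.003, -0.001], "claw": 0},
  {"dp": [0.05, 0.125, -0.3], "turn": [0.001, -0.003, -0.001], "claw": 0},
])

```text
t: 5.7
ee_pos: [565.6, 301.8, 93.7]
orientation: [-1.569, 0.092, -0.096]
ft_force: [0.1, -0.1, -1.8]
width: 57.5
```

```bash
python3 -c "
from h import *
st(564.6,302.6,43,-6.8)
d=grab('wrist');save(d,'w3.png')
C=cloud(d);q=C[(abs(C[...,2]-32)<3)&(abs(C[...,0]-565)<70)&(d['range_z']>0)&(C[...,1]>200)][:,:2]-[557,239]
print(len(q),np.percentile(q@[.118,.993],[.2,50,99.5]),np.percentile(q@[.993,-.118],[.5,99.5]))
t=grab('top');cv2.imwrite('pics/t3.png',cv2.resize(t['img'][150:280,150:300],None,fx=4,fy=4,interpolation=2)[:,:,::-1])"
```

```text
t 5.70 pos [565.6 301.8  93.7] jaw -6.8 tilt 0.15 w 57.5 F [ 0.1 -0.1 -1.8] q6 0.59
dp [-0.012  0.01  -0.634] turn [0.0001 0.0008 0.0002]
1045 [ 43.42687003  95.12836397 100.89181026] [-39.74068787  39.98863539]
```

View pics/w3.png

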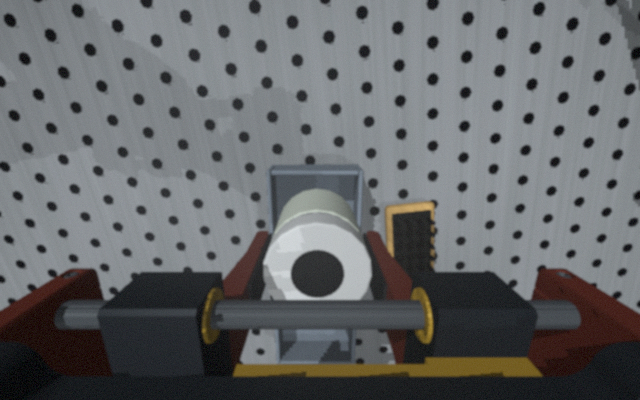

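View pics/t3.png

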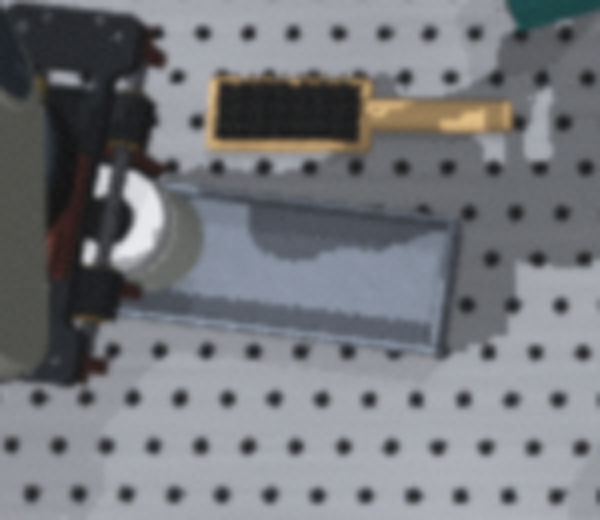

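Request:
jog_arm([
  {"dp": [-0.012, 0.01, -0.25], "turn": [0, 0.001, 0], "claw": 0},
  {"dp": [-0.012, 0.01, -0.45], "turn": [0, 0.001, 0], "claw": 0},
  {"dp": [-0.012, 0.01, -0.58], "turn": [0, 0.001, 0], "claw": 0},
  {"dp": [-0.012, 0.01, -0.62], "turn": [0, 0.001, 0], "claw": 0},
  {"dp": [-0.012, 0.01, -0.62], "turn": [0, 0.001, 0], "claw": 0},
  {"dp": [-0.012, 0.01, -0.62], "turn": [0, 0.001, 0], "claw": 0},
])

```text
t: 6.3
ee_pos: [565.4, 303.3, 45.4]
orientation: [-1.568, 0.092, -0.095]
ft_force: [0.8, -0.5, -0.5]
width: 57.5
```

```bash
python3 -c "
from h import *
st(564.6,302.6,41,-6.8)"
```

```text
t 6.30 pos [565.4 303.3  45.4] jaw -6.8 tilt 0.11 w 57.5 F [ 0.8 -0.5 -0.5] q6 0.59
dp [-0.01  -0.009 -0.055] turn [-0.0003  0.0005  0.0002]
```

Request:
jog_arm([
  {"dp": [-0.01, -0.008, -0.03], "turn": [0, 0, 0], "claw": 0},
  {"dp": [-0.01, -0.008, -0.055], "turn": [0, 0, 0], "claw": 0},
  {"dp": [-0.01, -0.008, -0.055], "turn": [0, 0, 0], "claw": 0},
  {"dp": [-0.01, -0.008, -0.055], "turn": [0, 0, 0], "claw": 0},
])

```text
t: 6.63
ee_pos: [564.7, 302.8, 41.2]
orientation: [-1.568, 0.092, -0.095]
ft_force: [0.4, 0.5, -1.4]
width: 57.7
```

```bash
python3 -c "
from h import *
st(564.6,302.6,41,-6.8)"
```

```text
t 6.63 pos [564.7 302.8  41.2] jaw -6.8 tilt 0.13 w 57.7 F [ 0.4  0.5 -1.4] q6 0.59
dp [-0.001 -0.002 -0.003] turn [-0.0004  0.0006  0.0001]
```

Request:
jog_arm([
  {"dp": [0, 0, -0.01], "turn": [0, 0, 0], "claw": 0},
  {"dp": [0, 0, -0.01], "turn": [0, 0, 0], "claw": 0},
  {"dp": [0, 0, -0.01], "turn": [0, 0, 0], "claw": 1},
  {"dp": [0, 0, -0.01], "turn": [0, 0, 0], "claw": 1},
  {"dp": [0, 0, -0.01], "turn": [0, 0, 0], "claw": 1},
  {"dp": [0, 0, -0.01], "turn": [0, 0, 0], "claw": 1},
  {"dp": [0, 0, 0.4], "turn": [0, 0, 0], "claw": 1},
  {"dp": [0, 0, 0.8], "turn": [0, 0, 0], "claw": 1},
  {"dp": [0, 0, 1], "turn": [0, 0, 0], "claw": 1},
])

```text
t: 7.38
ee_pos: [566.0, 303.4, 124.4]
orientation: [-1.566, 0.09, -0.097]
ft_force: [0.9, 0.8, 0.4]
width: 87.5
```

```bash
python3 -c "
from h import *
np.set_printoptions(precision=1,suppress=True)
st(451.5,14.4,130,53)
for n in('top','side'):
    d=grab(n);C=cloud(d);m=(np.hypot(C[...,0]-451,C[...,1]-14)<45)&(abs(C[...,2]-67)<6);q=C[m][:,:2].astype(np.float32);print(n,cv2.minEnclosingCircle(q))
    m=(np.hypot(C[...,0]-565,C[...,1]-303)<45)&(abs(C[...,2]-74)<6);q=C[m];print(n,len(q),q.mean(0))
    save(d,n+'4.png')
"
```

```text
t 7.38 pos [566.  303.4 124.4] jaw -6.8 tilt 0.32 w 87.5 F [0.9 0.8 0.4] q6 0.59
dp [-1.4 -3.6  0.1] turn [-0.   0.   0.3]
top ((449.61578369140625, 16.133045196533203), 30.717599868774414)
top 526 [563.  302.3  74.1]
side ((452.8482666015625, 13.48298454284668), 31.86604881286621)
side 212 [567.8 297.5  72.5]
```

View pics/side4.png

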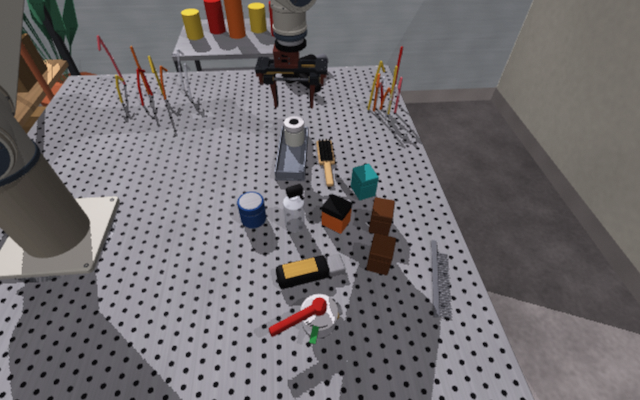

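Request:
jog_arm([
  {"dp": [-0.36, -0.5, 0.1], "turn": [0, 0, 0.1], "claw": 1},
  {"dp": [-0.36, -1, 0.1], "turn": [0, 0, 0.1], "claw": 1},
  {"dp": [-0.36, -1, 0.1], "turn": [0, 0, 0.1], "claw": 1},
])

```text
t: 7.73
ee_pos: [535.2, 219.5, 131.8]
orientation: [-1.562, -0.159, 0.155]
ft_force: [0.3, 0.1, -0.3]
width: 88.0
```

Request:
jog_arm([
  {"dp": [-0.36, -0.5, 0], "turn": [0, 0, 0.1], "claw": 1},
  {"dp": [-0.36, -1, 0], "turn": [0, 0, 0.1], "claw": 1},
  {"dp": [-0.36, -1, 0], "turn": [0, 0, 0.1], "claw": 1},
])

```text
t: 7.98
ee_pos: [503.2, 136.0, 130.4]
orientation: [-1.529, -0.405, 0.409]
ft_force: [0.7, 0.8, -0.1]
width: 88.0
```

Request:
jog_arm([
  {"dp": [-0.36, -0.5, 0], "turn": [0, 0, 0.1], "claw": 1},
  {"dp": [-0.36, -0.8, 0], "turn": [0, 0, 0.1], "claw": 1},
  {"dp": [-0.36, -0.8, 0], "turn": [0, 0, 0.1], "claw": 1},
])

```text
t: 8.23
ee_pos: [470.8, 68.2, 129.1]
orientation: [-1.466, -0.648, 0.661]
ft_force: [0.3, -0.1, -0.4]
width: 87.9
```

```bash
python3 -c "
from h import *
np.set_printoptions(precision=1,suppress=True)
st(451.4,14.6,110,53)
d=grab('wrist');save(d,'w5.png');C=cloud(d);m=(np.hypot(C[...,0]-451,C[...,1]-14)<45)&(abs(C[...,2]-66)<6);q=C[m][:,:2].astype(np.float32);print(cv2.minEnclosingCircle(q),len(q))
"
```

```text
t 8.23 pos [470.8  68.2 129.1] jaw 48.0 tilt 0.49 w 87.9 F [ 0.3 -0.1 -0.4] q6 -0.72
dp [-0.2 -0.7 -0.2] turn [ 0. -0.  0.]
((451.9306335449219, 16.223587036132812), 31.077611923217773) 3048
```

View pics/w5.png

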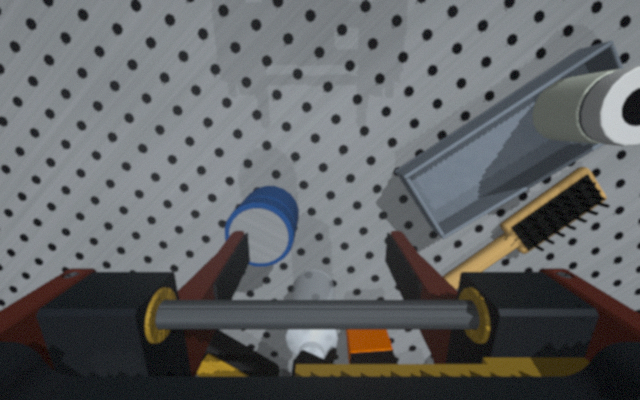

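Request:
jog_arm([
  {"dp": [-0.24, -0.4, 0], "turn": [0, 0, 0.01], "claw": 1},
  {"dp": [-0.24, -0.66, 0], "turn": [0, 0, 0.01], "claw": 1},
  {"dp": [-0.24, -0.66, -0.4], "turn": [0, 0, 0.01], "claw": 1},
  {"dp": [-0.24, -0.66, -0.4], "turn": [0, 0, 0.01], "claw": 1},
  {"dp": [-0.24, -0.66, -0.4], "turn": [0, 0, 0.01], "claw": 1},
])

```text
t: 8.7
ee_pos: [451.8, 17.0, 96.2]
orientation: [-1.457, -0.67, 0.686]
ft_force: [-0.3, 1.4, -0.3]
width: 88.1
```

```bash
python3 -c "
from h import *
np.set_printoptions(precision=1,suppress=True)
d=grab('wrist');C=cloud(d);m=(np.hypot(C[...,0]-451,C[...,1]-14)<45)&(abs(C[...,2]-66)<6);q=C[m][:,:2].astype(np.float32);print(cv2.minEnclosingCircle(q),len(q))
np.set_printoptions(precision=4,suppress=True)
st(451.6,15.2,36,50)
"
```

```text
((451.6061096191406, 15.98975658416748), 30.91758918762207) 4988
t 8.75 pos [452.7  17.2  97.1] jaw 49.9 tilt 0.51 w 88.0 F [ 0.7 -0.4  1. ] q6 -0.86
dp [-0.014 -0.025 -0.764] turn [-0.0001 -0.0028  0.0007]
```

Tin confirmed at (451.6, 15.8). Descend.

Request:
jog_arm([
  {"dp": [-0.014, -0.02, -0.3], "turn": [0, -0.003, 0], "claw": 1},
  {"dp": [-0.014, -0.02, -0.6], "turn": [0, -0.003, 0], "claw": 1},
  {"dp": [-0.014, -0.02, -0.77], "turn": [0, -0.003, 0], "claw": 1},
  {"dp": [-0.014, -0.02, -0.77], "turn": [0, -0.003, 0], "claw": 1},
  {"dp": [-0.014, -0.02, -0.77], "turn": [0, -0.003, 0], "claw": 1},
])

```text
t: 9.17
ee_pos: [451.9, 16.3, 35.9]
orientation: [-1.461, -0.68, 0.68]
ft_force: [-0.8, 0.4, 0.3]
width: 88.0
```

```bash
python3 -c "
from h import *
np.set_printoptions(precision=4,suppress=True)
st(451.6,15.6,35,50)
"
```

```text
t 9.17 pos [451.9  16.3  35.9] jaw 49.9 tilt 0.03 w 88.0 F [-0.8  0.4  0.3] q6 -0.86
dp [-0.004 -0.008 -0.012] turn [-0.0001  0.      0.0006]
```

Request:
jog_arm([
  {"dp": [-0.004, -0.008, 0], "turn": [0, 0, 0], "claw": 0},
  {"dp": [-0.004, -0.008, 0], "turn": [0, 0, 0], "claw": 0},
  {"dp": [-0.004, -0.008, 0], "turn": [0, 0, 0], "claw": 0},
  {"dp": [-0.004, -0.008, 0], "turn": [0, 0, 0], "claw": 0},
  {"dp": [-0.004, -0.008, 0], "turn": [0, 0, 0], "claw": 0},
  {"dp": [-0.004, -0.008, 0], "turn": [0, 0, 0], "claw": 0},
])

```text
t: 9.67
ee_pos: [452.1, 15.6, 36.6]
orientation: [-1.462, -0.681, 0.679]
ft_force: [-0.3, 1.3, 7.4]
width: 61.4
```

Request:
jog_arm([
  {"dp": [0, 0, 0.4], "turn": [0, 0, 0], "claw": 0},
  {"dp": [0, 0, 0.8], "turn": [0, 0, 0], "claw": 0},
  {"dp": [0, 0.1, 1], "turn": [0, 0, 0], "claw": 0},
  {"dp": [0, 0.1, 1], "turn": [0, 0, 0], "claw": 0},
])

```text
t: 10.0
ee_pos: [454.3, 24.2, 119.6]
orientation: [-1.464, -0.686, 0.674]
ft_force: [0.5, -0.0, -2.6]
width: 61.5
```

```bash
python3 -c "
from h import *
np.set_printoptions(precision=4,suppress=True)
st(549.7,177.4,120,-6.8)
"
```

```text
t 10.00 pos [454.3  24.2 119.6] jaw 49.9 tilt 0.43 w 61.5 F [ 0.5 -0.  -2.6] q6 -0.85
dp [1.192 1.915 0.004] turn [ 0.0009  0.0023 -0.315 ]
```

Request:
jog_arm([
  {"dp": [0.2, 0.5, 0], "turn": [0, 0.002, -0.1], "claw": 0},
  {"dp": [0.4, 1, 0], "turn": [0, 0.002, -0.16], "claw": 0},
  {"dp": [0.6, 1, 0], "turn": [0, 0.002, -0.16], "claw": 0},
  {"dp": [0.6, 1, 0], "turn": [0, 0.002, -0.16], "claw": 0},
  {"dp": [0.6, 1, 0], "turn": [0, 0.002, -0.16], "claw": 0},
])

```text
t: 10.42
ee_pos: [502.7, 105.0, 118.3]
orientation: [-1.553, -0.285, 0.285]
ft_force: [0.4, -0.5, -0.9]
width: 61.2
```

Request:
jog_arm([
  {"dp": [0.3, 0.4, 0], "turn": [0, 0, -0.1], "claw": 0},
  {"dp": [0.58, 0.86, 0], "turn": [0, 0, -0.155], "claw": 0},
  {"dp": [0.58, 0.86, 0], "turn": [0, 0, -0.155], "claw": 0},
  {"dp": [0.58, 0.86, 0], "turn": [0, 0, -0.155], "claw": 0},
  {"dp": [0.58, 0.86, 0], "turn": [0, 0, -0.155], "claw": 0},
  {"dp": [0.58, 0.86, 0], "turn": [0, 0, -0.155], "claw": 0},
])

```text
t: 10.92
ee_pos: [548.1, 173.4, 116.8]
orientation: [-1.571, 0.096, -0.092]
ft_force: [-0.6, -0.4, -2.4]
width: 61.5
```

```bash
python3 -c "
from h import *
np.set_printoptions(precision=4,suppress=True)
st(549.7,177.9,60,-6.8)
"
```

```text
t 10.92 pos [548.1 173.4 116.8] jaw -6.9 tilt 0.20 w 61.5 F [-0.6 -0.4 -2.4] q6 0.41
dp [ 0.02   0.056 -0.709] turn [ 0.0006 -0.0009  0.0003]
```

Request:
jog_arm([
  {"dp": [0.02, 0.056, -0.3], "turn": [0, 0, 0], "claw": 0},
  {"dp": [0.02, 0.056, -0.5], "turn": [0, 0, 0], "claw": 0},
  {"dp": [0.02, 0.056, -0.5], "turn": [0, 0, 0], "claw": 0},
  {"dp": [0.02, 0.056, -0.5], "turn": [0, 0, 0], "claw": 0},
])

```text
t: 11.25
ee_pos: [548.6, 177.1, 75.8]
orientation: [-1.572, 0.097, -0.088]
ft_force: [-0.3, -0.1, -0.6]
width: 61.6
```

```bash
python3 -c "
from h import *
np.set_printoptions(precision=4,suppress=True)
st(549.7,177.9,42,-6.8)
"
```

```text
t 11.25 pos [548.6 177.1  75.8] jaw -6.8 tilt 0.36 w 61.6 F [-0.3 -0.1 -0.6] q6 0.41
dp [ 0.014  0.01  -0.422] turn [ 0.0009 -0.0018 -0.0002]
```

Request:
jog_arm([
  {"dp": [0.014, 0.01, -0.15], "turn": [0.001, -0.002, 0], "claw": 0},
  {"dp": [0.014, 0.01, -0.3], "turn": [0.001, -0.002, 0], "claw": 0},
  {"dp": [0.014, 0.01, -0.4], "turn": [0.001, -0.002, 0], "claw": 0},
  {"dp": [0.014, 0.01, -0.43], "turn": [0.001, -0.002, 0], "claw": 0},
  {"dp": [0.014, 0.01, -0.43], "turn": [0.001, -0.002, 0], "claw": 0},
])

```text
t: 11.67
ee_pos: [549.4, 177.7, 41.2]
orientation: [-1.569, 0.093, -0.092]
ft_force: [-0.3, -0.5, -1.3]
width: 61.5
```

```bash
python3 -c "
from h import *
np.set_printoptions(precision=4,suppress=True)
st(549.7,177.9,40.2,-6.8)
"
```

```text
t 11.67 pos [549.4 177.7  41.2] jaw -6.7 tilt 0.02 w 61.5 F [-0.3 -0.5 -1.3] q6 0.41
dp [ 0.003  0.002 -0.012] turn [ 0.     -0.0001 -0.0004]
```

Request:
jog_arm([
  {"dp": [0, 0, -0.012], "turn": [0, 0, 0], "claw": 0},
  {"dp": [0, 0, -0.012], "turn": [0, 0, 0], "claw": 0},
  {"dp": [0, 0, -0.012], "turn": [0, 0, 0], "claw": 1},
  {"dp": [0, 0, -0.012], "turn": [0, 0, 0], "claw": 1},
  {"dp": [0, 0, -0.012], "turn": [0, 0, 0], "claw": 1},
  {"dp": [0, 0, -0.012], "turn": [0, 0, 0], "claw": 1},
  {"dp": [0, 0, 0.4], "turn": [0, 0, 0], "claw": 1},
  {"dp": [0, 0, 0.8], "turn": [0, 0, 0], "claw": 1},
  {"dp": [0, 0, 1], "turn": [0, 0, 0], "claw": 1},
])

```text
t: 12.42
ee_pos: [550.7, 178.1, 124.0]
orientation: [-1.568, 0.09, -0.094]
ft_force: [1.5, 0.1, 0.1]
width: 87.8
```

Request:
jog_arm([
  {"dp": [0.5, -0.3, 0.3], "turn": [0, 0, 0.1], "claw": 1},
  {"dp": [0.9, -0.6, 0.6], "turn": [0, 0, 0.2], "claw": 1},
  {"dp": [1, -1, 0.6], "turn": [0, 0, 0.2], "claw": 1},
  {"dp": [1, -1, 0.6], "turn": [0, 0, 0.2], "claw": 1},
  {"dp": [1, -1, 0.6], "turn": [0, 0, 0.2], "claw": 1},
])

```text
t: 12.83
ee_pos: [632.8, 95.7, 173.3]
orientation: [-1.533, -0.402, 0.394]
ft_force: [0.1, 0.7, 0.1]
width: 88.0
```

```bash
python3 -c "
from h import *
np.set_printoptions(precision=4,suppress=True)
st(651.4,-15,170,53.6)
for n in ('top','side'):
    d=grab(n);C=cloud(d)
    for nm,x,y,z in(('jar',565,302,74),('tin',550,178,70)):
        m=(np.hypot(C[...,0]-x,C[...,1]-y)<45)&(abs(C[...,2]-z)<5);q=C[m];print(n,nm,len(q),cv2.minEnclosingCircle(q[:,:2].astype(np.float32)),np.percentile(q[:,2],[5,50,95]))
    save(d,n+'6.png')
"
```

```text
t 12.83 pos [632.8  95.7 173.3] jaw 29.1 tilt 0.29 w 88.0 F [0.1 0.7 0.1] q6 -0.38
dp [ 0.233 -1.384 -0.041] turn [-0.001   0.0013  0.1361]Traceback (most recent call last):
  File "<string>", line 8, in <module>
    m=(np.hypot(C[...,0]-x,C[...,1]-y)<45)&(abs(C[...,2]-z)<5);q=C[m];print(n,nm,len(q),cv2.minEnclosingCircle(q[:,:2].astype(np.float32)),np.percentile(q[:,2],[5,50,95]))
                                                                                                                                           ~~~~~~~~~~~~~^^^^^^^^^^^^^^^^^^
    return _quantile_unchecked(
        a, q, axis, out, overwrite_input, method, keepdims, weights)
    return _ureduce(a,
                    func=_quantile_ureduce_func,
    ...<5 lines>...
                    overwrite_input=overwrite_input,
                    method=method)
    r = func(a, **kwargs)
    result = _quantile(arr,
                       quantiles=q,
    ...<2 lines>...
                       out=out,
                       weights=wgt)
    slices_having_nans = np.isnan(arr[-1, ...])
                                  ~~~^^^^^^^^^
IndexError: index -1 is out of bounds for axis 0 with size 0
```

```bash
python3 -c "
from h import *
np.set_printoptions(precision=4,suppress=True)
st(651.4,-15,170,53.6)
for n in ('top','side'):
    d=grab(n);C=cloud(d)
    for nm,x,y,z in(('jar',565,302,74),('tin',550,178,70)):
        m=(np.hypot(C[...,0]-x,C[...,1]-y)<45)&(abs(C[...,2]-z)<5);q=C[m]
        if len(q):print(n,nm,len(q),cv2.minEnclosingCircle(q[:,:2].astype(np.float32)),np.percentile(q[:,2],[5,50,95]))
    save(d,n+'6.png')
"
```

```text
t 12.88 pos [631.6  96.6 172.5] jaw 29.6 tilt 0.20 w 87.8 F [-0.5  0.4  0.2] q6 -0.39
dp [ 0.248 -1.395 -0.032] turn [-0.0009  0.0007  0.1335]
side jar 107 ((565.4175415039062, 297.22650146484375), 28.531660079956055) [69.9607 72.5273 74.3958]
side tin 300 ((553.773193359375, 175.6596221923828), 31.7419376373291) [66.6831 69.2821 71.1076]
```

View pics/side6.png

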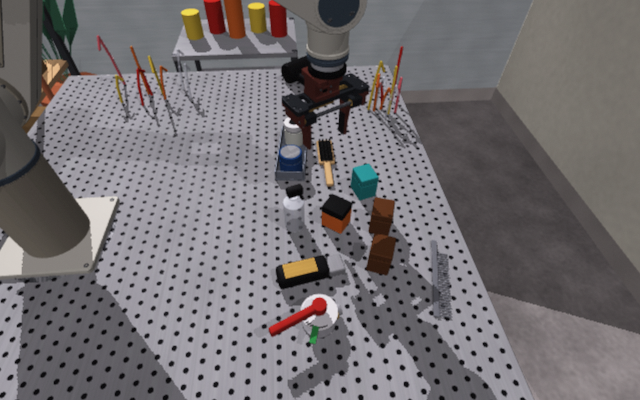

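Request:
jog_arm([
  {"dp": [0.15, -0.4, -0.1], "turn": [0, 0, 0.1], "claw": 1},
  {"dp": [0.2, -0.8, -0.2], "turn": [0, 0, 0.133], "claw": 1},
  {"dp": [0.2, -1, -0.2], "turn": [0, 0, 0.133], "claw": 1},
  {"dp": [0.2, -1, -0.2], "turn": [0, 0, 0.133], "claw": 1},
  {"dp": [0.2, -1, -0.2], "turn": [0, 0, 0.133], "claw": 1},
])

```text
t: 13.4
ee_pos: [646.1, 17.3, 155.3]
orientation: [-1.447, -0.714, 0.714]
ft_force: [0.4, 0.1, 0.6]
width: 87.8
```

```bash
cat > clip.py <<'E'
from h import *
import sys
np.set_printoptions(precision=4,suppress=True)
d=grab('wrist');save(d,sys.argv[1]);C=cloud(d);m=(np.hypot(C[...,0]-651,C[...,1]+15)<45)&(abs(C[...,2]-70)<5);q=C[m][:,:2].astype(np.float32);print(cv2.minAreaRect(q),len(q))
st(651.4,-15,110,53.6)
E
python3 clip.py w7.png
```

```text
((651.4696655273438, -13.197929382324219), (47.897727966308594, 55.82202911376953), 53.1787109375) 2681
t 13.45 pos [646.2  18.  155.6] jaw 52.4 tilt 0.15 w 88.0 F [ 0.8 -0.5  0.4] q6 -0.91
dp [ 0.064 -0.412 -0.569] turn [-0.0009 -0.0001  0.0068]
```

View pics/w7.png

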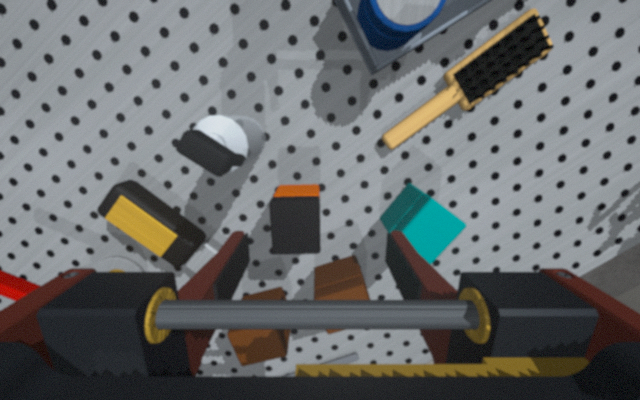

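Request:
jog_arm([
  {"dp": [0.066, -0.4, -0.2], "turn": [-0.001, 0, 0.005], "claw": 1},
  {"dp": [0.066, -0.4, -0.4], "turn": [-0.001, 0, 0.005], "claw": 1},
  {"dp": [0.066, -0.4, -0.6], "turn": [-0.001, 0, 0.005], "claw": 1},
  {"dp": [0.066, -0.4, -0.6], "turn": [-0.001, 0, 0.005], "claw": 1},
])

```text
t: 13.78
ee_pos: [649.3, -13.2, 104.5]
orientation: [-1.445, -0.719, 0.727]
ft_force: [-0.4, 0.5, -0.7]
width: 87.5
```

```bash
sed -i 's/st(651.4,-15,110,53.6)/st(651.5,-14.2,36,53.3)/' clip.py
python3 clip.py w8.png
```

```text
((651.4227294921875, -13.183052062988281), (48.03896713256836, 55.76948547363281), 53.55002975463867) 4227
t 13.83 pos [650.1 -13.  106. ] jaw 53.2 tilt 0.22 w 88.0 F [0.1 0.1 0. ] q6 -0.97
dp [ 0.017 -0.014 -0.875] turn [ 0.0001 -0.0012  0.0007]
```

Request:
jog_arm([
  {"dp": [0.016, -0.007, -0.3], "turn": [0, -0.001, 0.001], "claw": 1},
  {"dp": [0.016, -0.007, -0.6], "turn": [0, -0.001, 0.001], "claw": 1},
  {"dp": [0.016, -0.007, -0.87], "turn": [0, -0.001, 0.001], "claw": 1},
  {"dp": [0.016, -0.007, -0.87], "turn": [0, -0.001, 0.001], "claw": 1},
  {"dp": [0.016, -0.007, -0.87], "turn": [0, -0.001, 0.001], "claw": 1},
])

```text
t: 14.25
ee_pos: [651.2, -12.8, 36.6]
orientation: [-1.445, -0.725, 0.728]
ft_force: [0.7, -0.6, -0.3]
width: 87.6
```

```bash
python3 -c "
from h import *
np.set_printoptions(precision=4,suppress=True)
st(651.4,-13.6,36,53.5)"
```

```text
t 14.25 pos [651.2 -12.8  36.6] jaw 53.3 tilt 0.11 w 87.6 F [ 0.7 -0.6 -0.3] q6 -0.97
dp [ 0.003 -0.01  -0.007] turn [ 0.0001 -0.0006  0.0009]
```

Request:
jog_arm([
  {"dp": [0.003, -0.01, 0], "turn": [0, 0, 0.001], "claw": 0},
  {"dp": [0.003, -0.01, 0], "turn": [0, 0, 0.001], "claw": 0},
  {"dp": [0.003, -0.01, 0], "turn": [0, 0, 0.001], "claw": 0},
  {"dp": [0.003, -0.01, 0], "turn": [0, 0, 0.001], "claw": 0},
  {"dp": [0.003, -0.01, 0], "turn": [0, 0, 0.001], "claw": 0},
  {"dp": [0.003, -0.01, 0], "turn": [0, 0, 0.001], "claw": 0},
  {"dp": [0.003, -0.01, 0], "turn": [0, 0, 0.001], "claw": 0},
])

```text
t: 14.83
ee_pos: [651.6, -13.6, 37.0]
orientation: [-1.445, -0.727, 0.73]
ft_force: [-0.8, 0.2, 1.2]
width: 47.8
```

```bash
python3 -c "
from h import *
np.set_printoptions(precision=4,suppress=True)
st(557.2,241,125,-6.8)"
```

```text
t 14.83 pos [651.6 -13.6  37. ] jaw 53.5 tilt 0.08 w 47.8 F [-0.8  0.2  1.2] q6 -0.97
dp [-1.18   3.183  1.101] turn [-0.0002 -0.0004 -0.3351]
```

Request:
jog_arm([
  {"dp": [0, 0, 0.4], "turn": [0, 0, 0], "claw": 0},
  {"dp": [0, 0, 0.8], "turn": [0, 0, 0], "claw": 0},
  {"dp": [0, 0, 1], "turn": [0, 0, 0], "claw": 0},
  {"dp": [0, 0.1, 1], "turn": [0, 0, 0], "claw": 0},
])

```text
t: 15.17
ee_pos: [654.2, -6.6, 120.9]
orientation: [-1.448, -0.731, 0.724]
ft_force: [-0.2, 0.5, -1.3]
width: 47.4
```

Request:
jog_arm([
  {"dp": [0, 0.4, 0.2], "turn": [0, 0, -0.05], "claw": 0},
  {"dp": [0, 0.8, 0.3], "turn": [0, 0, -0.1], "claw": 0},
  {"dp": [0, 1, 0.4], "turn": [0, 0, -0.14], "claw": 0},
  {"dp": [0, 1, 0.4], "turn": [0, 0, -0.14], "claw": 0},
])

```text
t: 15.5
ee_pos: [654.2, 77.4, 153.1]
orientation: [-1.54, -0.387, 0.38]
ft_force: [0.5, 0.2, -1.7]
width: 47.8
```

Request:
jog_arm([
  {"dp": [-0.1, 0.4, 0], "turn": [0, 0, -0.05], "claw": 0},
  {"dp": [-0.3, 0.8, 0], "turn": [0, 0, -0.1], "claw": 0},
  {"dp": [-0.5, 1, 0], "turn": [0, 0, -0.14], "claw": 0},
  {"dp": [-0.5, 1, 0], "turn": [0, 0, -0.14], "claw": 0},
])

```text
t: 15.83
ee_pos: [610.1, 160.9, 150.9]
orientation: [-1.574, -0.036, 0.037]
ft_force: [0.5, -1.7, -1.9]
width: 47.7
```

```bash
python3 -c "
from h import *
np.set_printoptions(precision=4,suppress=True)
st(557.2,241,150,-6.8)"
```

```text
t 15.83 pos [610.1 160.9 150.9] jaw 2.7 tilt 0.23 w 47.7 F [ 0.5 -1.7 -1.9] q6 0.20
dp [-0.661  1.001 -0.011] turn [ 0.0012 -0.0004 -0.0525]
```

Request:
jog_arm([
  {"dp": [-0.3, 0.5, 0], "turn": [0, 0, -0.03], "claw": 0},
  {"dp": [-0.66, 1, 0], "turn": [0, 0, -0.052], "claw": 0},
  {"dp": [-0.66, 1, 0], "turn": [0, 0, -0.052], "claw": 0},
  {"dp": [-0.66, 1, -0.2], "turn": [0, 0, -0.052], "claw": 0},
  {"dp": [-0.66, 1, -0.2], "turn": [0, 0, -0.052], "claw": 0},
])

```text
t: 16.25
ee_pos: [554.2, 241.7, 131.4]
orientation: [-1.575, 0.095, -0.085]
ft_force: [-1.1, -1.0, -1.2]
width: 47.9
```

```bash
python3 -c "
from h import *
np.set_printoptions(precision=4,suppress=True)
st(557.3,241.3,110,-6.8)
d=grab('side');save(d,'side9.png')
cv2.imwrite('pics/s9.png',cv2.resize(d['img'][90:210,230:370],None,fx=5,fy=5,interpolation=2)[:,:,::-1])
d=grab('wrist');save(d,'w9.png')
C=cloud(d)
for z,x,y in((74,565,302),):
  m=(np.hypot(C[...,0]-x,C[...,1]-y)<45)&(abs(C[...,2]-z)<5);q=C[m][:,:2].astype(np.float32);print(cv2.minEnclosingCircle(q),len(q))
"
```

```text
t 16.25 pos [554.2 241.7 131.4] jaw -6.6 tilt 0.51 w 47.9 F [-1.1 -1.  -1.2] q6 0.51
dp [ 0.039 -0.005 -0.268] turn [ 0.0018 -0.0021 -0.0013]
((565.6181030273438, 302.9330139160156), 29.03807830810547) 4336
```

View pics/s9.png

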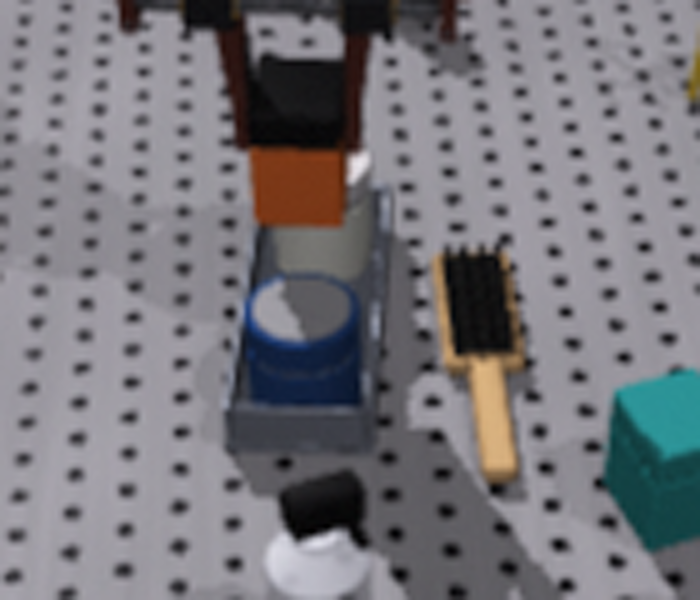

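View pics/w9.png

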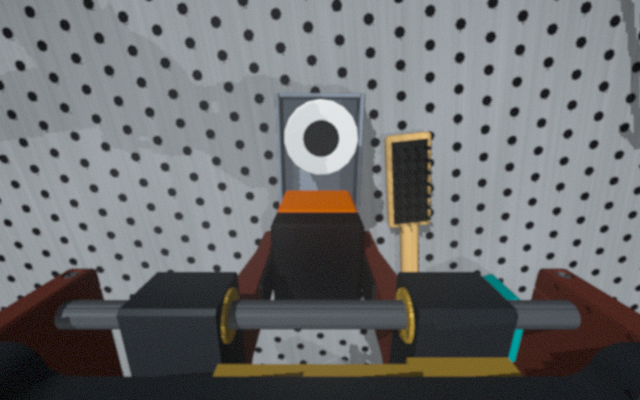

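Request:
jog_arm([
  {"dp": [0.039, -0.005, -0.1], "turn": [0.002, -0.002, -0.001], "claw": 0},
  {"dp": [0.039, -0.005, -0.15], "turn": [0.002, -0.002, -0.001], "claw": 0},
  {"dp": [0.039, -0.005, -0.15], "turn": [0.002, -0.002, -0.001], "claw": 0},
  {"dp": [0.039, -0.005, -0.15], "turn": [0.002, -0.002, -0.001], "claw": 0},
])

```text
t: 16.68
ee_pos: [559.3, 239.8, 120.9]
orientation: [-1.568, 0.094, -0.095]
ft_force: [0.2, -0.3, -1.5]
width: 47.7
```

```bash
python3 -c "
from h import *
np.set_printoptions(precision=4,suppress=True)
st(557.3,241.3,42,-6.8)"
```

```text
t 16.68 pos [559.3 239.8 120.9] jaw -6.9 tilt 0.08 w 47.7 F [ 0.2 -0.3 -1.5] q6 0.51
dp [-0.025  0.019 -0.986] turn [-0.0003  0.0003  0.0006]
```

Request:
jog_arm([
  {"dp": [-0.025, 0.019, -0.1], "turn": [0, 0, 0.001], "claw": 0},
  {"dp": [-0.025, 0.019, -0.2], "turn": [0, 0, 0.001], "claw": 0},
  {"dp": [-0.025, 0.019, -0.4], "turn": [0, 0, 0.001], "claw": 0},
  {"dp": [-0.025, 0.019, -0.5], "turn": [0, 0, 0.001], "claw": 0},
  {"dp": [-0.025, 0.019, -0.6], "turn": [0, 0, 0.001], "claw": 0},
  {"dp": [-0.025, 0.019, -0.6], "turn": [0, 0, 0.001], "claw": 0},
])

```text
t: 17.18
ee_pos: [556.1, 240.8, 70.9]
orientation: [-1.569, 0.094, -0.091]
ft_force: [-0.7, 0.7, -1.2]
width: 47.7
```

```bash
python3 -c "
from h import *
np.set_printoptions(precision=4,suppress=True)
st(557.3,241.3,41,-6.8)"
```

```text
t 17.18 pos [556.1 240.8  70.9] jaw -6.7 tilt 0.11 w 47.7 F [-0.7  0.7 -1.2] q6 0.51
dp [ 0.015  0.006 -0.374] turn [ 0.0001 -0.0006 -0.0004]
```

No contact; continue down.

Request:
jog_arm([
  {"dp": [0.015, 0.006, -0.1], "turn": [0, 0, 0], "claw": 0},
  {"dp": [0.015, 0.006, -0.2], "turn": [0, 0, 0], "claw": 0},
  {"dp": [0.015, 0.006, -0.3], "turn": [0, 0, 0], "claw": 0},
  {"dp": [0.015, 0.006, -0.37], "turn": [0, 0, 0], "claw": 0},
  {"dp": [0.015, 0.006, -0.37], "turn": [0, 0, 0], "claw": 0},
  {"dp": [0.015, 0.006, -0.37], "turn": [0, 0, 0], "claw": 0},
])

```text
t: 17.68
ee_pos: [557.3, 241.3, 41.0]
orientation: [-1.569, 0.094, -0.091]
ft_force: [-0.2, -0.5, -1.3]
width: 48.0
```

```bash
python3 -c "
from h import *
np.set_printoptions(precision=4,suppress=True)
st(557.3,241.3,41,-6.8)"
```

```text
t 17.68 pos [557.3 241.3  41. ] jaw -6.7 tilt 0.12 w 48.0 F [-0.2 -0.5 -1.3] q6 0.51
dp [0.    0.    0.001] turn [ 0.0001 -0.0007 -0.0004]
```

Request:
jog_arm([
  {"dp": [0, 0, -0.005], "turn": [0, 0, 0], "claw": 0},
  {"dp": [0, 0, -0.005], "turn": [0, 0, 0], "claw": 1},
  {"dp": [0, 0, -0.005], "turn": [0, 0, 0], "claw": 1},
  {"dp": [0, 0, -0.005], "turn": [0, 0, 0], "claw": 1},
  {"dp": [0, 0, -0.005], "turn": [0, 0, 0], "claw": 1},
  {"dp": [0, 0, -0.005], "turn": [0, 0, 0], "claw": 1},
  {"dp": [0, 0, 0.4], "turn": [0, 0, 0], "claw": 1},
  {"dp": [0, 0, 0.8], "turn": [0, 0, 0], "claw": 1},
  {"dp": [0, 0, 1], "turn": [0, 0, 0], "claw": 1},
])

```text
t: 18.43
ee_pos: [558.6, 241.8, 123.9]
orientation: [-1.568, 0.092, -0.093]
ft_force: [1.7, 1.0, 0.9]
width: 87.7
```

Request:
jog_arm([
  {"dp": [0, -0.2, 0.4], "turn": [0, 0, 0.05], "claw": 1},
  {"dp": [0, -0.5, 0.8], "turn": [0, 0, 0.05], "claw": 1},
  {"dp": [0, -0.8, 1], "turn": [0, 0, 0.05], "claw": 1},
])

```text
t: 18.68
ee_pos: [560.0, 178.0, 207.9]
orientation: [-1.568, -0.038, 0.029]
ft_force: [0.9, -0.7, 0.0]
width: 87.7
```

Request:
jog_arm([
  {"dp": [0, -0.5, 0], "turn": [0, 0, 0], "claw": 1},
  {"dp": [0, -1, 0], "turn": [0, 0, 0], "claw": 1},
  {"dp": [0, -1, 0], "turn": [0, 0, 0], "claw": 1},
])

```text
t: 18.93
ee_pos: [559.9, 92.9, 208.7]
orientation: [-1.57, -0.036, 0.026]
ft_force: [-0.7, -0.0, -0.3]
width: 88.0
```

Request:
jog_arm([
  {"dp": [0, -0.5, 0], "turn": [0, 0, 0], "claw": 1},
  {"dp": [0, -1, 0], "turn": [0, 0, 0], "claw": 1},
  {"dp": [0, -1, 0], "turn": [0, 0, 0], "claw": 1},
])

```text
t: 19.18
ee_pos: [559.7, 8.1, 208.8]
orientation: [-1.571, -0.033, 0.023]
ft_force: [-0.4, 0.2, 0.7]
width: 87.7
```

Request:
jog_arm([
  {"dp": [0, -0.5, 0], "turn": [0, 0, 0], "claw": 1},
  {"dp": [0, -1, 0], "turn": [0, 0, 0], "claw": 1},
  {"dp": [0, -1, 0], "turn": [0, 0, 0], "claw": 1},
])

```text
t: 19.43
ee_pos: [559.8, -76.4, 208.9]
orientation: [-1.573, -0.031, 0.02]
ft_force: [0.4, 0.0, 1.1]
width: 88.2
```

```bash
python3 -c "
from h import *
np.set_printoptions(precision=4,suppress=True)
st(520,-291,150,-65.2)
for n in ('top','side'):
    d=grab(n);C=cloud(d);save(d,n+'10.png')
    x0,x1,y0,y1=(165,280,150,260) if n=='top' else (250,350,100,200)
    cv2.imwrite('pics/%s10c.png'%n,cv2.resize(d['img'][y0:y1,x0:x1],None,fx=5,fy=5,interpolation=2)[:,:,::-1])
    for nm,x,y,z in(('jar',565,302,74),('tin',550,178,70),('case',557,241,74)):
        m=(np.hypot(C[...,0]-x,C[...,1]-y)<32)&(abs(C[...,2]-z)<5);q=C[m]
        if len(q):print(n,nm,len(q),q.mean(0),np.percentile(q[:,2],[5,50,95]))
"
```

```text
t 19.43 pos [559.8 -76.4 208.9] jaw 1.9 tilt 0.43 w 88.2 F [0.4 0.  1.1] q6 -0.19
dp [-0.498 -2.682 -0.736] turn [ 0.002   0.0015 -0.3725]
top jar 528 [562.9457 302.3341  74.1795] [71.5942 74.2824 76.6307]
top tin 598 [548.2083 178.0763  70.5217] [67.8689 70.5623 73.1617]
top case 522 [555.8289 240.8197  73.7527] [71.166  73.8145 76.29  ]
side tin 156 [551.3113 176.7393  69.1525] [66.712  69.0641 71.541 ]
```

View pics/top10c.png

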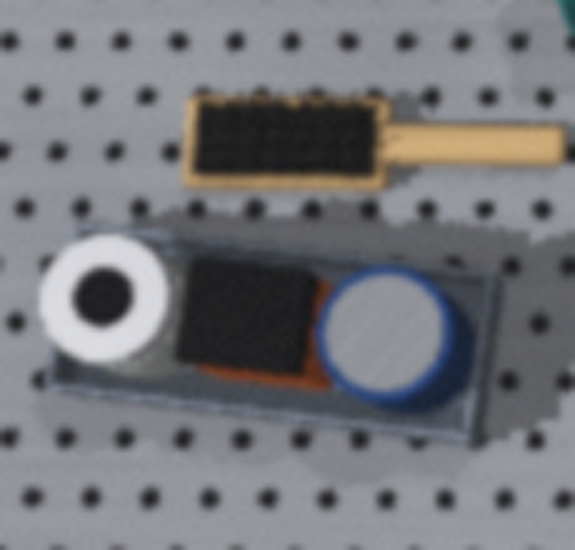

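View pics/side10c.png

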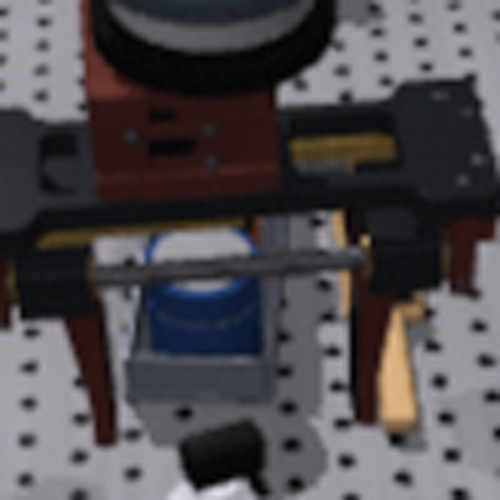

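Request:
jog_arm([
  {"dp": [-0.2, -0.5, 0], "turn": [0, 0, -0.1], "claw": 1},
  {"dp": [-0.25, -1, 0], "turn": [0, 0, -0.1], "claw": 1},
  {"dp": [-0.25, -1, 0], "turn": [0, 0, -0.15], "claw": 1},
  {"dp": [-0.25, -1, 0], "turn": [0, 0, -0.15], "claw": 1},
])

```text
t: 19.87
ee_pos: [539.6, -152.8, 208.6]
orientation: [-1.544, 0.346, -0.355]
ft_force: [-0.4, -0.2, -0.3]
width: 87.8
```

Request:
jog_arm([
  {"dp": [-0.2, -0.5, 0], "turn": [0, 0, -0.1], "claw": 1},
  {"dp": [-0.3, -1, 0], "turn": [0, 0, -0.1], "claw": 1},
  {"dp": [-0.3, -1, -0.3], "turn": [0, 0, -0.2], "claw": 1},
  {"dp": [-0.3, -1, -0.3], "turn": [0, 0, -0.2], "claw": 1},
  {"dp": [-0.3, -1, -0.3], "turn": [0, 0, -0.2], "claw": 1},
  {"dp": [-0.3, -1, -0.3], "turn": [0, 0, -0.2], "claw": 1},
])

```text
t: 20.37
ee_pos: [515.9, -231.3, 184.1]
orientation: [-1.406, 0.837, -0.843]
ft_force: [-0.2, 0.5, 0.9]
width: 87.7
```

```bash
cat > lev.py <<'E'
from h import *
import sys
np.set_printoptions(precision=2,suppress=True)
for n in sys.argv[1].split(','):
    d=grab(n);save(d,n+sys.argv[2]+'.png');C=cloud(d);X,Y,Z=C[...,0],C[...,1],C[...,2]
    hsv=cv2.cvtColor(d['img'],cv2.COLOR_RGB2HSV).astype(int);H,S,V=hsv[...,0],hsv[...,1],hsv[...,2]
    near=(np.hypot(X-588,Y+259)<115)&(d['range_z']>0)
    g=near&(H>45)&(H<80)&(S>100)&(abs(Z-49)<4)
    r=near&((H<8)|(H>172))&(S>130)&(Z>73)&(Z<80)
    A=np.array([588,-259.])
    if r.sum()>20:
        P=C[r][:,:2];q=P[np.hypot(*(P-A).T)>30].astype(np.float32)
        l=cv2.fitLine(q,2,0,.01,.01).ravel();print(n,'lever',len(q),l,'deg %.2f'%(np.degrees(np.arctan2(l[1],l[0]))%180),cv2.minAreaRect(q))
        h=P[np.hypot(*(P-A).T)<22].astype(np.float32); print(' hubpts',len(h),cv2.minEnclosingCircle(h) if len(h) else '')
    if g.sum()>20:
        rc=cv2.minAreaRect(C[g][:,:2].astype(np.float32));l=cv2.fitLine(C[g][:,:2].astype(np.float32),2,0,.01,.01).ravel();print(n,'mark',g.sum(),rc,'deg %.2f'%(np.degrees(np.arctan2(l[1],l[0]))%180))
st(521,-290,110,-65.2)
E
python3 lev.py wrist,top,side 11
```

```text
wrist lever 719 [   0.91    0.42  530.67 -282.81] deg 25.00 ((529.7380981445312, -283.4920959472656), (67.70806884765625, 12.220505714416504), 25.083480834960938)
 hubpts 718 ((583.3494873046875, -258.88677978515625), 17.960445404052734)
wrist mark 272 ((575.3474731445312, -300.811279296875), (30.93822479248047, 10.998050689697266), 71.41817474365234) deg 72.88Traceback (most recent call last):
  File "lev.py", line 13, in <module>
    l=cv2.fitLine(q,2,0,.01,.01).ravel();print(n,'lever',len(q),l,'deg %.2f'%(np.degrees(np.arctan2(l[1],l[0]))%180),cv2.minAreaRect(q))
      ~~~~~~~~~~~^^^^^^^^^^^^^^^
cv2.error: OpenCV(4.12.0) /io/opencv/modules/imgproc/src/linefit.cpp:50: error: (-215:Assertion failed) count > 0 in function 'fitLine2D_wods'
```

View pics/wrist11.png

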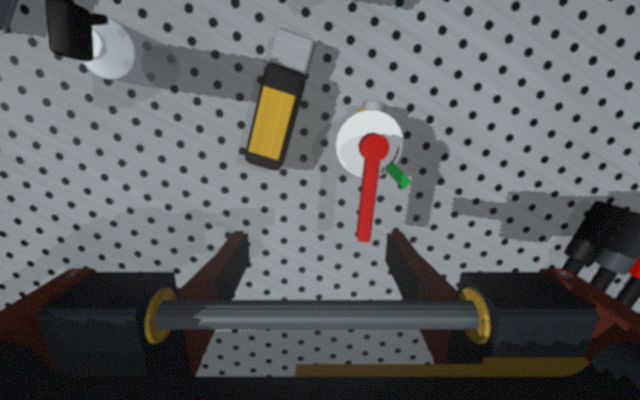

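Request:
jog_arm([
  {"dp": [0.06, -0.4, -0.3], "turn": [0, 0, -0.02], "claw": 1},
  {"dp": [0.06, -0.72, -0.6], "turn": [0, 0, -0.02], "claw": 1},
  {"dp": [0.06, -0.72, -0.9], "turn": [0, 0, -0.02], "claw": 1},
  {"dp": [0.06, -0.72, -0.9], "turn": [0, 0, -0.02], "claw": 1},
  {"dp": [0.06, -0.72, -0.9], "turn": [0, 0, -0.02], "claw": 1},
])

```text
t: 20.88
ee_pos: [520.3, -287.9, 111.8]
orientation: [-1.389, 0.878, -0.881]
ft_force: [0.3, -0.1, -0.1]
width: 87.8
```

```bash
sed -i 's/st(521,-290,110,-65.2)/np.set_printoptions(precision=4,suppress=True);st(521,-289,54,-65)/; s/<22\]/<17.5]/' lev.py
python3 lev.py wrist 12; python3 - <<'E'
from h import *
d=grab('wrist');C=cloud(d);X,Y,Z=C[...,0],C[...,1],C[...,2]
hsv=cv2.cvtColor(d['img'],cv2.COLOR_RGB2HSV).astype(int)
m=(abs(Z-46)<2.5)&(hsv[...,1]<60)&(hsv[...,2]>140)&(np.hypot(X-588,Y+258)<45)
q=C[m][:,:2].astype(np.float32);print('dial',len(q),cv2.minEnclosingCircle(q))
E
```

```text
wrist lever 1338 [   0.91    0.42  531.49 -283.01] deg 24.80 ((529.8247680664062, -283.73834228515625), (67.74856567382812, 12.534791946411133), 24.76308250427246)
 hubpts 1294 ((585.8211669921875, -258.7984313964844), 15.704456329345703)
wrist mark 515 ((574.7337036132812, -301.414306640625), (31.625022888183594, 11.418316841125488), 74.03668212890625) deg 73.21
t 20.93 pos [ 521.2 -288.2  113.1] jaw -64.8 tilt 0.31 w 87.7 F [-0.2 -0.6  1.5] q6 0.61
dp [-0.003 -0.01  -0.738] turn [ 0.0016  0.0006 -0.0013]
dial 4441 ((588.1005859375, -257.4634094238281), 35.84832763671875)
```

View pics/wrist12.png

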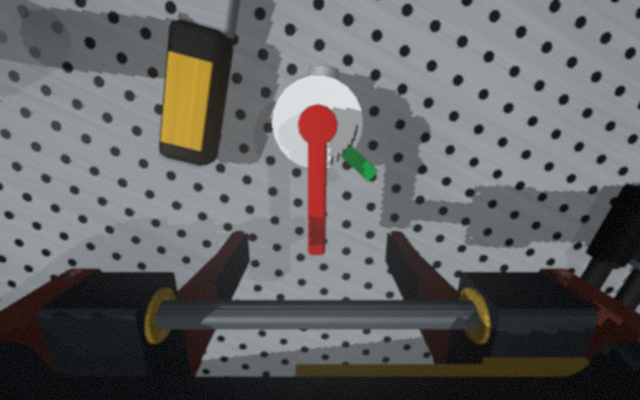

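Request:
jog_arm([
  {"dp": [-0.01, -0.005, -0.2], "turn": [0.002, 0, -0.002], "claw": 1},
  {"dp": [-0.01, -0.005, -0.5], "turn": [0.002, 0, -0.002], "claw": 1},
  {"dp": [-0.01, -0.005, -0.74], "turn": [0.002, 0, -0.002], "claw": 1},
  {"dp": [-0.01, -0.005, -0.74], "turn": [0.002, 0, -0.002], "claw": 1},
  {"dp": [-0.01, -0.005, -0.74], "turn": [0.002, 0, -0.002], "claw": 1},
])

```text
t: 21.4
ee_pos: [521.4, -288.4, 55.5]
orientation: [-1.382, 0.88, -0.885]
ft_force: [0.1, -0.3, 0.2]
width: 87.7
```

```bash
python3 -c "
from h import *
np.set_printoptions(precision=4,suppress=True)
st(520.3,-288.5,54,-65.2)"
```

```text
t 21.40 pos [ 521.4 -288.4   55.5] jaw -65.1 tilt 0.21 w 87.7 F [ 0.1 -0.3  0.2] q6 0.61
dp [-0.013 -0.002 -0.019] turn [-0.0001  0.0011 -0.0008]
```

Request:
jog_arm([
  {"dp": [-0.013, 0, -0.02], "turn": [0, 0.001, 0], "claw": 0},
  {"dp": [-0.013, 0, -0.02], "turn": [0, 0.001, 0], "claw": 0},
  {"dp": [-0.013, 0, -0.02], "turn": [0, 0.001, 0], "claw": 0},
  {"dp": [-0.013, 0, -0.02], "turn": [0, 0.001, 0], "claw": 0},
  {"dp": [-0.013, 0, -0.02], "turn": [0, 0.001, 0], "claw": 0},
  {"dp": [-0.013, 0, -0.02], "turn": [0, 0.001, 0], "claw": 0},
  {"dp": [-0.013, 0, -0.02], "turn": [0, 0.001, 0], "claw": 0},
  {"dp": [-0.013, 0, -0.02], "turn": [0, 0.001, 0], "claw": 0},
  {"dp": [-0.013, 0, -0.02], "turn": [0, 0.001, 0], "claw": 0},
])

```text
t: 22.15
ee_pos: [520.3, -288.4, 53.9]
orientation: [-1.384, 0.883, -0.883]
ft_force: [0.1, 0.0, 0.4]
width: 31.3
```

```bash
python3 -c "
from h import *
np.set_printoptions(precision=4,suppress=True)
st(520.3,-288.5,54,-65.2)
p=ctrl.get_obs()['ee_pos'][:2];A=np.array([588.4,-257]);v=p-A;print(np.hypot(*v),np.degrees(np.arctan2(v[1],v[0]))%180)
for a in (8,16,24,32,40,44,48):
  c,s=np.cos(np.radians(a)),np.sin(np.radians(a));print(a,(np.array([c*v[0]-s*v[1],s*v[0]+c*v[1]])-v)/80,a/180)
"
```

```text
t 22.15 pos [ 520.3 -288.4   53.9] jaw -65.1 tilt 0.03 w 31.3 F [0.1 0.  0.4] q6 0.61
dp [-0.    -0.002  0.001] turn [-0.0001  0.0001 -0.0008]
74.97065507351671 24.730011378858933
8 [ 0.0628 -0.1146] 0.044444444444444446
16 [ 0.141  -0.2194] 0.08888888888888889
24 [ 0.233  -0.3123] 0.13333333333333333
32 [ 0.3371 -0.3915] 0.17777777777777778
40 [ 0.4511 -0.4554] 0.2222222222222222
44 [ 0.5112 -0.4813] 0.24444444444444444
48 [ 0.573  -0.5028] 0.26666666666666666
```

Still closing (31 mm); continue closing.

Request:
jog_arm([
  {"dp": [0, 0, 0], "turn": [0, 0, 0], "claw": 0},
  {"dp": [0, 0, 0], "turn": [0, 0, 0], "claw": 0},
  {"dp": [0, 0, 0], "turn": [0, 0, 0], "claw": 0},
  {"dp": [0, 0, 0], "turn": [0, 0, 0], "claw": 0},
  {"dp": [0, 0, 0], "turn": [0, 0, 0], "claw": 0},
])

```text
t: 22.57
ee_pos: [520.1, -288.3, 53.8]
orientation: [-1.384, 0.883, -0.882]
ft_force: [-1.3, 0.6, 0.7]
width: 14.0
```

```bash
python3 -c "
from h import *
np.set_printoptions(precision=4,suppress=True)
st(520.3,-288.5,54,-65.2)"
```

```text
t 22.57 pos [ 520.1 -288.3   53.8] jaw -65.0 tilt 0.03 w 14.0 F [-1.3  0.6  0.7] q6 0.61
dp [ 0.002 -0.003  0.002] turn [-0.0002  0.     -0.0009]
```

Gripped (14.0 mm). Swing along the arc.

Request:
jog_arm([
  {"dp": [0.029, -0.058, 0], "turn": [0, 0, 0.0222], "claw": 0},
  {"dp": [0.063, -0.115, 0], "turn": [0, 0, 0.0444], "claw": 0},
  {"dp": [0.1, -0.169, 0], "turn": [0, 0, 0.0667], "claw": 0},
  {"dp": [0.141, -0.219, 0], "turn": [0, 0, 0.0889], "claw": 0},
  {"dp": [0.186, -0.267, 0], "turn": [0, 0, 0.111], "claw": 0},
  {"dp": [0.233, -0.312, 0], "turn": [0, 0, 0.1333], "claw": 0},
  {"dp": [0.284, -0.353, 0], "turn": [0, 0, 0.1556], "claw": 0},
  {"dp": [0.337, -0.391, 0], "turn": [0, 0, 0.1778], "claw": 0},
  {"dp": [0.393, -0.425, 0], "turn": [0, 0, 0.2], "claw": 0},
  {"dp": [0.451, -0.455, 0], "turn": [0, 0, 0.2222], "claw": 0},
  {"dp": [0.451, -0.455, 0], "turn": [0, 0, 0.2222], "claw": 0},
])

```text
t: 23.48
ee_pos: [556.7, -324.4, 53.8]
orientation: [-1.543, 0.341, -0.34]
ft_force: [-0.7, 3.0, 3.2]
width: 13.9
```

```bash
python3 lev.py wrist 13; python3 -c "
from h import *
np.set_printoptions(precision=4,suppress=True)
r=np.radians(73.1);st(588.4-75*np.cos(r),-257-75*np.sin(r),53.8,-16.9)"
```

```text
wrist lever 2585 [   0.41    0.91  562.13 -314.41] deg 65.85 ((562.9119262695312, -316.3583068847656), (67.91043090820312, 25.883277893066406), 75.75083923339844)
 hubpts 2673 ((586.7388916015625, -259.9610595703125), 16.27996826171875)
wrist mark 221 ((579.0360107421875, -302.4181213378906), (29.8190860748291, 4.537752628326416), 66.1976318359375) deg 68.56
t 23.53 pos [ 556.4 -324.3   53.8] jaw -25.1 tilt 0.06 w 13.5 F [0.7 4.2 2.7] q6 -0.11
dp [-0.442  0.441  0.003] turn [-0.0003 -0.     -0.2217]
t 23.53 pos [ 556.4 -324.3   53.8] jaw -25.1 tilt 0.06 w 13.5 F [0.7 4.2 2.7] q6 -0.11
dp [ 0.128 -0.056  0.   ] turn [-0.0003 -0.0002  0.0456]
```

View pics/wrist13.png

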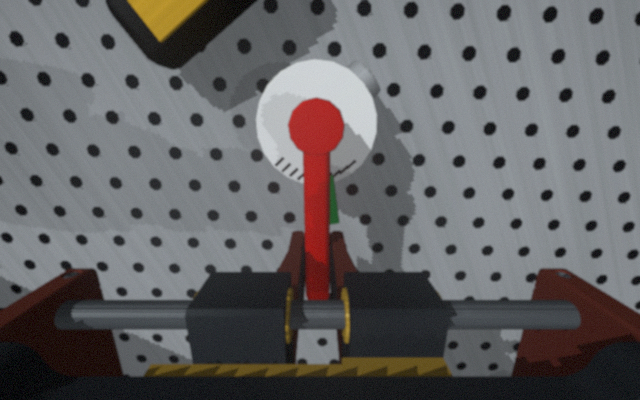

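Request:
jog_arm([
  {"dp": [0.03, -0.016, 0], "turn": [0, 0, 0.011], "claw": 0},
  {"dp": [0.062, -0.03, 0], "turn": [0, 0, 0.023], "claw": 0},
  {"dp": [0.095, -0.044, 0], "turn": [0, 0, 0.034], "claw": 0},
  {"dp": [0.128, -0.056, 0], "turn": [0, 0, 0.0456], "claw": 0},
  {"dp": [0.128, -0.056, 0], "turn": [0, 0, 0.0456], "claw": 0},
  {"dp": [0.128, -0.056, 0], "turn": [0, 0, 0.0456], "claw": 0},
  {"dp": [0.128, -0.056, 0], "turn": [0, 0, 0.0456], "claw": 0},
])

```text
t: 24.12
ee_pos: [566.3, -328.1, 53.8]
orientation: [-1.557, 0.234, -0.232]
ft_force: [-0.5, 5.5, 2.7]
width: 13.8
```

```bash
python3 -c "
from h import *
np.set_printoptions(precision=4,suppress=True)
r=np.radians(73.1);st(588.4-75*np.cos(r),-257-75*np.sin(r),53.8,-16.9)
d=grab('wrist');save(d,'w14.png')"
```

```text
t 24.12 pos [ 566.3 -328.1   53.8] jaw -17.0 tilt 0.11 w 13.8 F [-0.5  5.5  2.7] q6 -0.25
dp [ 0.004 -0.009  0.   ] turn [-0.0005 -0.0003  0.0007]
```

View pics/w14.png

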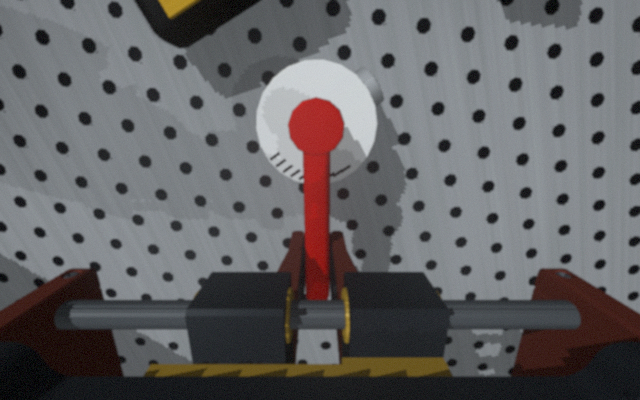

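Request:
jog_arm([
  {"dp": [0, 0, 0], "turn": [0, 0, 0], "claw": 0},
  {"dp": [0, 0, 0], "turn": [0, 0, 0], "claw": 1},
  {"dp": [0, 0, 0], "turn": [0, 0, 0], "claw": 1},
  {"dp": [0, 0, 0], "turn": [0, 0, 0], "claw": 1},
  {"dp": [0, 0, 0], "turn": [0, 0, 0], "claw": 1},
  {"dp": [0, 0, 0.3], "turn": [0, 0, 0], "claw": 1},
  {"dp": [0, 0, 0.7], "turn": [0, 0, 0], "claw": 1},
  {"dp": [0, 0, 1], "turn": [0, 0, 0], "claw": 1},
  {"dp": [0, -0.2, 1], "turn": [0, 0, 0], "claw": 1},
  {"dp": [0, -0.6, 1], "turn": [0, 0, 0], "claw": 1},
])

```text
t: 25.0
ee_pos: [567.5, -375.0, 135.7]
orientation: [-1.558, 0.23, -0.232]
ft_force: [0.7, -0.5, 0.4]
width: 70.1
```

Request:
jog_arm([
  {"dp": [-0.3, -0.5, 0.4], "turn": [0, 0, 0], "claw": 1},
  {"dp": [-0.7, -1, 0.8], "turn": [0, 0, 0], "claw": 1},
  {"dp": [-0.7, -1, 0.8], "turn": [0, 0, 0], "claw": 1},
  {"dp": [-0.7, -1, 0.8], "turn": [0, 0, 0], "claw": 1},
])

```text
t: 25.33
ee_pos: [509.8, -461.1, 203.4]
orientation: [-1.562, 0.23, -0.239]
ft_force: [-0.7, 0.4, 1.0]
width: 87.7
```

```bash
python3 lev.py wrist,top,side 15 ; python3 -c "
from h import *
np.set_printoptions(precision=2,suppress=True)
for n in('top','side'):
    d=grab(n);C=cloud(d)
    m=(C[...,0]>300)&(C[...,0]<800)&(C[...,1]>-200)&(C[...,1]<480)&(d['range_z']>0)&(C[...,2]>12)
    k,l,s,ce=cv2.connectedComponentsWithStats(m.astype(np.uint8))
    for i in range(1,k):
        if s[i,4]<60: continue
        P=C[l==i];q=P[P[:,2]>np.percentile(P[:,2],97)-6][:,:2].astype(np.float32);print(n,ce[i],np.percentile(P[:,2],97),cv2.minAreaRect(q))
d=grab('wrist');cv2.imwrite('pics/w15c.png',cv2.resize(d['img'][0:250,160:480],None,fx=2.4,fy=2.4,interpolation=2)[:,:,::-1])
"
```

```text
wrist lever 1000 [   0.29    0.96  568.03 -322.26] deg 72.96 ((567.87939453125, -323.469482421875), (60.92573165893555, 12.809911727905273), 73.38648986816406)
 hubpts 0 
top lever 169 [   0.29    0.96  566.5  -317.54] deg 72.95 ((566.5951538085938, -318.85052490234375), (66.89276123046875, 13.750831604003906), 72.8030014038086)
 hubpts 113 ((584.0747680664062, -259.2318420410156), 15.769876480102539)
side lever 273 [   0.32    0.95  570.2  -324.45] deg 71.55 ((570.65234375, -321.57373046875), (69.6127700805664, 12.85580825805664), 73.0892562866211)
 hubpts 78 ((590.9749145507812, -264.8518981933594), 12.513140678405762)
t 25.48 pos [ 510.9 -454.9  198.7] jaw -16.9 tilt 0.10 w 87.6 F [ 0.1  0.8 -0.8] q6 -0.45
dp [ 0.126  2.074 -1.809] turn [-0.0004  0.0004 -0.267 ]
top [334.84 131.95] 72.20349988906187 ((753.5966796875, -30.18157196044922), (55.42033386230469, 48.79316329956055), 71.37584686279297)
top [285.73 140.42] 72.32821863596013 ((732.9365234375, 86.31198120117188), (47.46031951904297, 55.9171142578125), 17.10137939453125)
top [378.69 141.34] 72.10331639140136 ((730.9562377929
[... 790 characters left out ...]
side [292.99 146.46] 74.20046934778763 ((560.5850219726562, 237.57583618164062), (182.63938903808594, 57.95953369140625), 82.44684600830078)
side [325.61 150.19] 25.718492434030416 ((654.6888427734375, 239.4967498779297), (76.51589965820312, 32.625877380371094), 89.44633483886719)
side [364.5  180.45] 70.3239287219676 ((737.6552734375, 83.31100463867188), (48.323280334472656, 56.81939697265625), 15.913350105285645)
side [382.06 215.21] 70.52317992993332 ((758.1157836914062, -33.84040832519531), (58.719505310058594, 47.732200622558594), 71.38597869873047)
side [381.43 252.85] 70.88711041152291 ((735.1007690429688, -136.66778564453125), (57.68105697631836, 47.77493667602539), 68.5559310913086)
```

View pics/wrist15.png

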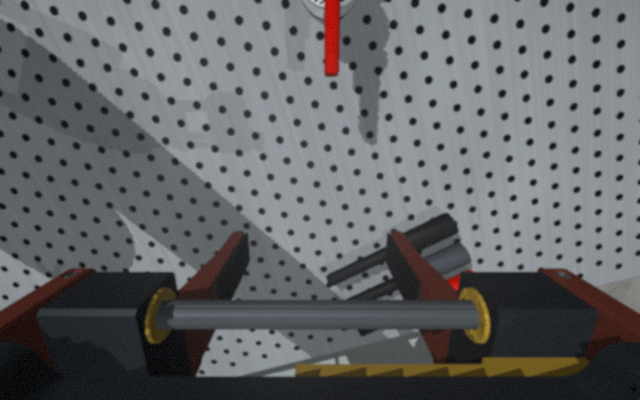

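View pics/side15.png

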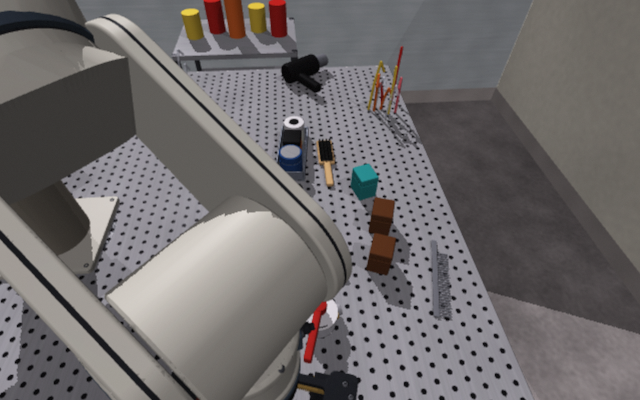

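The lever reads 72.96° (wrist) and 72.95° (top); the mark reads about 73°. The spray bottle, clippers and brush are where they started, and the gripper is well clear.

```bash
python3 -c "
from h import *
st();print(ctrl.close_job())"
```

```text
t 25.63 pos [ 511.6 -453.5  198.1] jaw -16.8 tilt 0.14 w 87.6 F [ 1.5  0.3 -0.4] q6 -0.45
the job is handed in; nothing more can be done
None
```

The jar, orange clip case and tin stand upright in one row on the basket floor, and the red lever is open on the green mark. I packed the three pots first, then turned the lever, and handed the job in at 25.6 s with the gripper open and clear of everything.

- **Pots:** in the top view just after packing, the tops were at about 74 mm (jar), 74 mm (case) and 70.5 mm (tin). That matches pots standing on the basket floor.
- **Lever:** the wrist and top cameras put it at 73.0°. I measured the mark at 72.7–73.7° before the swing; once aligned, the lever hides it.
- **Left alone:** the brush, clippers and spray bottle measured within about 1 mm of their starting positions from above. The turquoise and two brown look-alikes also stayed put.
- **Disagreements:** the two fixed cameras differed by about 4–5 mm in x and y, so I used their mean and checked it with the wrist camera. The side camera's line fit put the lever at 71.6°, but that view was partly blocked by the arm, and its box fit gave 73.1°.

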